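# Nest the turned lids and clear the polisher's tray

### The arm

A 7-joint arm with a two-finger parallel gripper is mounted at the origin on the work surface. World frame = base frame: x ahead of the robot, y to its left, z up, the work surface at z = 0. Lengths are in m, angles in rad, forces in N, time in s.
With the tool pointing down it reaches from about 0.425 to 0.8 m from the base axis. Payload 8.3 kg.
Tool frame: the origin (TCP) lies midway between the tips of the shut fingers; the grasp point (between the pads) lies 19 mm behind it (manip.hold_point_z is the distance from the TCP to the grasp point, in m); z points along the fingers, y is the direction in which the jaws open and shut (so a half turn about z gives the same grasp; the last joint's range is limited). The gripper opens to 85 mm and grips with 20 to 120 N. Pads are 22 mm wide; open, the fingers measure 114 mm over their backs; the gripper's body (76 mm by 85 mm) begins 54 mm behind the grasp point. The pads swing forward as they close: fully open they stand 13 mm farther back than shut.
Start: joints at [-1.231, 0.383, 0.016, 1.37, -0.006, 1.388, -0.046], TCP at [0.245, 0.575, 0.231] pointing down, gripper open.
Joint ranges: [-2.95, 2.95], [-0.25, 2.06], [-1.52, 1.56], [0.18, 2.33], [-1.44, 4.58], [0.02, 2.06], [-3.01, 3.01]. Speed limits (rad/s): [2.39, 2.39, 3.01, 3.01, 3.14, 3.14, 3.14].

### API

Orientations are given as a rotation vector (axis times angle).
In Python, from plant import manip gives the robot as it stands. The module is installed in compiled form; this text tells all that it offers.
- The arm moves only by the tool servo_tool, never from a script. Its argument "plan" is a list of rows, each an object of numbers: "x", "y", "z": the shift along the tool's x, y, z normalised to -1 to 1, where 1 is 0.3 m; "roll": the turn about the tool's z normalised to -1 to 1, where 1 is 90 degrees. A call has exactly 10 rows; each row shifts and turns the commanded pose from where the row before left it, along the tool's axes as they then stand; what a row does not reach is not made up. A row lasts 1/10 s, in which the tool goes at most 50 mm and 8.59 degrees, less where a joint would pass 70% of its speed; a pose out of reach is approached as far as the arm can. A call with a number of a shift or a turn outside -1 to 1 is refused whole. A call with a gripper value outside its range is refused whole. "fingers" is the finger opening in mm, from 0 to 85.4, set as the call begins (left out, the last holds). The fingers move at their own pace and stop on an object; the grip force is fixed at half the most. Time passes only in rows, so rows that do not move let the fingers close, or fill a call up. It gives the time, the measured TCP pose, the force and the opening at its end, in the units of the state.
- manip.get_obs(): the state, without advancing time (a new reading comes with each control period).
- manip.camera(name): name is "scene" or "top" or "wrist"; returns (picture, depth): 420x560x3 uint8, red, green, blue; 420x560 float32, m along the optical axis (not along the pixel's ray), 0 where there is no reading.
- manip.get_calibration(name): a dict with "K" (3x3 intrinsics, pixels), "R" (3x3) and "t" (3): a world point X has camera coordinates R X + t; the wrist camera has in their place "mount" (4x4, takes a point from camera to tool coordinates, whose origin is the TCP and whose axes are the flange's). Camera axes: x right, y down, z forward; pixel columns grow to the right and rows downward; lengths in m; the calibration is good to about 2 mm. A picture is of the moment at which its call begins: read the wrist's pose just before it. get_calibration takes no time and is no camera call.
- manip.finish_job(): hands the job in, once; it reports no verdict.
Trained networks look in the newest picture that a camera, given by its name, has taken for a name from the list of things; names that differ only in an ending like _2 or _b are one class to them, and where a whole thing is asked for, a point or a joint stands for the part that bears it (a point fixed in the world has none). Each returns a list of dicts, best first, with "conf" (0 to 1); they miss things now and then, are a little off and sometimes report something else, mostly with a low value. They report only what shows in the picture. A call takes as long as a camera call.
- manip.trace(camera, thing): "mask" (420x560 bool, what is visible of it) and "box" ([left, top, width, height] in pixels, round what is visible of it).
- manip.tip_of(camera, thing): "xy" ([column, row] in pixels: a listed point, or the origin of a listed thing).
The state is a dict: "time": time; "qpos": joint angles; "dq": joint speeds; "joint_efforts": joint torques, N m; "tcp_pos": TCP position; "orientation": TCP orientation; "force": force on the tool from outside, world axes, zero at the start; "wrist_torque": the same for the moment, N m; "finger_gap": finger opening in m.
Only numpy, scipy, OpenCV 4.12 (cv2) and the standard library are available. Lean on these libraries where they do the work, as an engineer would, in place of code of your own. Each camera call takes 0.05 s, during which the arm holds its last target.

### The job

Pack up the workshop's finished batch: first swing the loose batten about the pivot post, sliding it on the board without lifting it, until it lies in line against both posts. Then stack all the domed lids on the green disc, centred, inverted as they are, each one cupped fully home inside the next, and collect all the finished wooden feet from the machine's catch tray into the blue tote. Leave everything else where it is.

Things in the scene. Friction and masses are not known exactly. Their poses are not given: they have to be found in the camera images.
- board: fixed plywood packing board, 270 (x) x 310 (y) x 8 mm thick, lying on the table; origin at the centre of its underside. Two fixed steel posts, 16 mm in diameter and 40 mm tall, stand on it at its own (x, y) = (115, 100) mm (pivot post) and (115, -100) mm (stop post), near its far edge. A thin brass line is inlaid along its y just in front of where the batten belongs
- pad (a point): centre of the flat green disc, 90 mm in diameter, on the board's top face (8 mm above the table) where the stack of lids belongs; same axes as the board
- pivot (a point): foot of the pivot post on its axis, at the board's top face (its axes mean nothing)
- stop_post (a point): foot of the stop post on its axis, at the board's top face
- batten_home (a point): where the batten's origin is when it lies in line, its long back face touching both posts: 20 mm in front (board -x) of the line through the post axes, midway between them; same axes as the board
- batten: loose dark wooden batten, 24 (x) x 240 (y) x 20 mm tall, about 90 g, lying flat on the board; origin at the centre of its underside, long axis y. It starts with its back face (+x) near its +y end about touching the pivot post, and its free end (-y, red band) swung 40 to 60 degrees towards the robot. In line its axes are parallel to the board's
- batten_free_end (a point): centre of the batten's red free end, 10 mm above its underside
- lidmat: fixed square off-white mat, 210 x 210 x 4 mm, on which the lids stand at the start; origin at the centre of its underside
- lid0: wooden domed lid standing inverted, mouth up, on its round grip; all alike: 66 mm across, 36 tall, 60 g. Origin under the grip's centre, z up. From there: solid grip 30 across to 13 mm, 45-degree cone from 40 to 66 across between 13 and 26 mm, upright rim band 66 across from 26 to 36; wall 4, inner floor at 17. Nested, its grip stands on the next one's inner floor, 17 mm higher, 1 to 3 mm of play. May be absent
- lid1: wooden domed lid standing inverted, mouth up, on its round grip; all alike: 66 mm across, 36 tall, 60 g. Origin under the grip's centre, z up. From there: solid grip 30 across to 13 mm, 45-degree cone from 40 to 66 across between 13 and 26 mm, upright rim band 66 across from 26 to 36; wall 4, inner floor at 17. Nested, its grip stands on the next one's inner floor, 17 mm higher, 1 to 3 mm of play. May be absent
- lid2: wooden domed lid standing inverted, mouth up, on its round grip; all alike: 66 mm across, 36 tall, 60 g. Origin under the grip's centre, z up. From there: solid grip 30 across to 13 mm, 45-degree cone from 40 to 66 across between 13 and 26 mm, upright rim band 66 across from 26 to 36; wall 4, inner floor at 17. Nested, its grip stands on the next one's inner floor, 17 mm higher, 1 to 3 mm of play. May be absent
- lid3: wooden domed lid standing inverted, mouth up, on its round grip; all alike: 66 mm across, 36 tall, 60 g. Origin under the grip's centre, z up. From there: solid grip 30 across to 13 mm, 45-degree cone from 40 to 66 across between 13 and 26 mm, upright rim band 66 across from 26 to 36; wall 4, inner floor at 17. Nested, its grip stands on the next one's inner floor, 17 mm higher, 1 to 3 mm of play. May be absent
- machine: fixed polishing machine; origin under the centre of its catch tray, a shallow steel tray 200 (x) x 140 (y) mm, wall 4 mm thick and 18 mm high, floor 4 mm above the table. The grey machine housing, 260 mm wide and up to 185 mm tall, stands at its -y side, from 125 to 325 mm from the tray centre
- foot0: finished wooden stand foot: dark square base 32 x 32 x 16 mm with a pale round spigot 22 mm in diameter, 16 mm tall, centred on top (32 mm in all), about 30 g; origin at the centre of its underside. Starts upright in the catch tray. May be absent
- foot1: finished wooden stand foot: dark square base 32 x 32 x 16 mm with a pale round spigot 22 mm in diameter, 16 mm tall, centred on top (32 mm in all), about 30 g; origin at the centre of its underside. Starts upright in the catch tray. May be absent
- foot2: finished wooden stand foot: dark square base 32 x 32 x 16 mm with a pale round spigot 22 mm in diameter, 16 mm tall, centred on top (32 mm in all), about 30 g; origin at the centre of its underside. Starts upright in the catch tray. May be absent
- tote: fixed blue open tote, 130 (x) x 170 (y) x 60 mm tall, wall 4 mm, floor about 4 mm; origin at the centre of its underside
- mug: clear glass mug, 76 mm wide, 90 mm tall; bystander, origin at the centre of its underside
- tape: green tape-measure case, 55 x 50 x 36 mm; bystander, origin at the centre of its underside
- brush: hand brush lying flat; bystander, origin at the centre of its underside
- waxjar: amber wax jar, 60 mm wide, 60 mm tall; bystander, origin at the centre of its underside
- driftwood: driftwood stump, base 90 x 60 mm, about 120 mm tall; bystander, origin at the centre of its underside
- sander: cork sanding block, 90 x 50 x 26 mm; bystander, origin at the centre of its underside

How it is judged:
On the way, in this order (a step that is already met when the one before it is completed fails the run):
1. the batten lies in line against both posts (angle between the y axis of batten and the y axis of board, either way round below 0.06 rad and x of batten in the frame of batten_home between -0.008 and 0.006 m and y of batten in the frame of batten_home between -0.025 and 0.025 m and z of batten in the frame of batten_home below 0.004 m and angle between batten's own z axis and vertical below 0.08 rad and linear speed of batten below 0.02 m/s), for 0.2 s.
2. all lids are nested, inverted, on the green disc (horizontal distance between each of lid0, lid1, lid2, lid3 and pad below 0.02 m and angle between each of lid0, lid1, lid2, lid3's own z axis and vertical below 0.1 rad and height (world z) of each of lid0, lid1, lid2, lid3 below 0.063 m and linear speed of each of lid0, lid1, lid2, lid3 below 0.02 m/s and horizontal distance between each of lid1, lid2, lid3 and lid0 below 0.012 m and horizontal distance between each of lid2, lid3 and lid1 below 0.012 m and horizontal distance between lid3 and lid2 below 0.012 m), for 0.2 s.
At the end, for the whole second after the job is handed in: Batten flat, within 3.4 degrees of the posts' line, within 6 mm of home across it and 25 mm along it; every lid present nested inverted within 20 mm of the disc's centre and 12 mm of one another, tilted under 0.1 rad; every foot present in the tote; all at rest (all of step 1 and all of step 2 and x of foot0 in the frame of tote between -0.06 and 0.06 m and y of foot0 in the frame of tote between -0.08 and 0.08 m and z of each of foot0, foot1, foot2 in the frame of tote below 0.05 m and linear speed of each of foot0, foot1, foot2 below 0.02 m/s and x of foot1 in the frame of tote between -0.06 and 0.06 m and y of foot1 in the frame of tote between -0.08 and 0.08 m and x of foot2 in the frame of tote between -0.06 and 0.06 m and y of foot2 in the frame of tote between -0.08 and 0.08 m); the robot touches nothing.
It fails at once if the batten is lifted off the board by more than about 25 mm (height (world z) of batten above 0.035 m).
It fails at once if a bystander (mug, tape, brush, wax jar, driftwood or sanding block) is moved more than 40 mm (distance of any of mug, tape, brush, waxjar, driftwood, sander from where it was at the start of the episode above 0.04 m).
Of lid0, lid1, lid2, lid3 only 3 to 4 are there at a start; the rules pass over those that are not, and their reading is None.
Of foot0, foot1, foot2 only 2 to 3 are there at a start; the rules pass over those that are not, and their reading is None.
At some moment in a run one of batten, foot0, foot1, foot2 may be knocked a few centimetres aside while the robot is not near it.
It also fails if it takes over 210 s, if anything falls off the work surface, if the arm or the gripper's body presses on something with over 40 N, if the wrist force passes 120 N, or if a joint passes its speed limit or range.

## Working session

There is one attempt and no reset: what is moved stays moved. The work goes in short steps, Python scripts to look and compute and a tool call to move; the robot and the scene stay as the last step left them, time stands still between calls to the robot, and variables do not carry over. Pictures are saved under pics/ and viewed, and the job is handed in when it is done.

Besides the shell and the picture viewer there is one more tool, called after "Emit:" by a JSON object that holds its "method" and its "body", one argument or row to a line. servo_tool: Moves the arm, as the interface text tells. Scaled input: -1 to 1 covers 0.3 m each way for a shift and 90 degrees each way for a turn. Its arguments: {"type":"object","properties":{"plan":{"type":"array","items":{"type":"object","properties":{"x":{"type":"number","minimum":-1,"maximum":1},"y":{"type":"number","minimum":-1,"maximum":1},"z":{"type":"number","minimum":-1,"maximum":1},"roll":{"type":"number","minimum":-1,"maximum":1}}}},"fingers":{"type":"number"}},"required":["plan"]}

```bash
ls -la; mkdir -p pics; python3 - <<'E'
from plant import manip
import cv2,numpy as np
o=manip.get_obs()
for k in o: print(k,np.round(o[k],4))
print(manip.hold_point_z)
for n in ["scene","top"]:
    p,d=manip.camera(n); cv2.imwrite(f"pics/{n}0.png",p[:,:,::-1]); c=manip.get_calibration(n); print(n,{k:np.round(v,4).tolist() for k,v in c.items()})
print({k:np.round(v,4).tolist() for k,v in manip.get_calibration("wrist").items()})
E
```

```text
total 12
drwxr-xr-x  3 agent agent 4096 Dec  7 14:23 .
drwxr-xr-x 23 root  root  4096 Dec  7 14:23 ..
drwxr-xr-x  2 agent agent 4096 Dec  7 14:23 pics
time 0.0
qpos [-1.2308  0.3842  0.0164  1.3712 -0.0063  1.3882 -0.0465]
dq [0.001  0.0012 0.0003 0.     0.0009 0.0005 0.    ]
joint_efforts [ 6.00000e-04 -6.27609e+01  8.44300e-01 -3.71813e+01  1.65000e-02
  1.44000e-02  0.00000e+00]
tcp_pos [0.2448 0.5745 0.2303]
orientation [-6.2840e-01 -3.0777e+00  3.0000e-03]
force [-0.6245  0.9508 -0.0645]
wrist_torque [-0.016  -0.0264  0.0512]
finger_gap 0.0855
0.0187
scene {'K': [[469.0933, 0.0, 278.0122], [0.0, 469.0933, 210.2779], [0.0, 0.0, 1.0]], 'R': [[0.5019, 0.8649, -0.0038], [0.7457, -0.4349, -0.5047], [-0.4382, 0.2505, -0.8633]], 't': [-0.3254, -0.3106, 1.5389]}
top {'K': [[396.5608, 0.0, 279.9391], [0.0, 396.5608, 215.1071], [0.0, 0.0, 1.0]], 'R': [[-0.0259, -0.9996, 0.0129], [-0.981, 0.0229, -0.1929], [0.1925, -0.0177, -0.9811]], 't': [0.0976, 0.5006, 1.1133]}
{'K': [[306.794, 0.0, 276.0229], [0.0, 306.794, 210.6175], [0.0, 0.0, 1.0]], 'mount': [[0.0005, -0.9591, -0.283, 0.0723], [1.0, 0.0004, 0.0004, -0.0007], [-0.0003, -0.283, 0.9591, -0.1426], [0.0, 0.0, 0.0, 1.0]]}
```

View pics/top0.png

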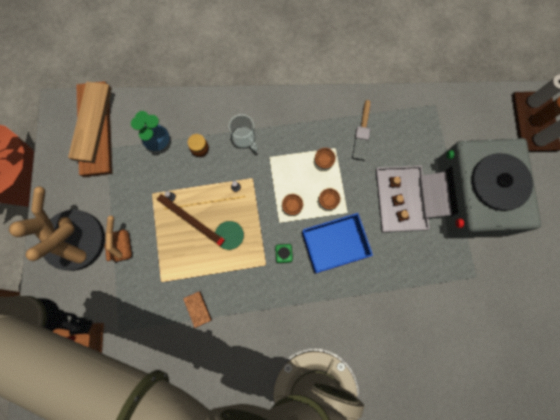

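View pics/scene0.png

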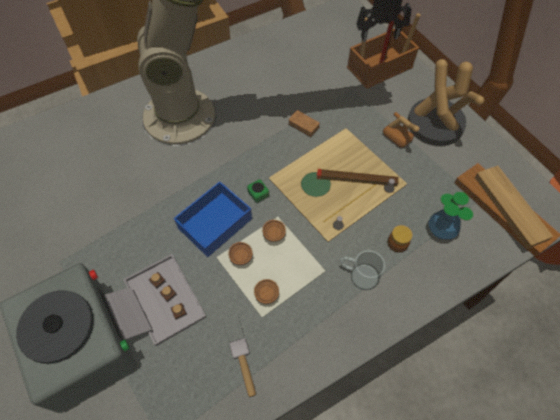

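The top view shows three lids on the mat at (324,159), (292,205) and (329,200). There are three feet in the tray near (397,180), (399,198) and (404,215). The batten runs from the pivot post at (168,195) to its red end at (220,241), next to the green disc at (230,235). Next I'll localise everything.

```bash
cat > h.py <<'E'
from plant import manip
import cv2,numpy as np
from scipy.spatial.transform import Rotation as Rot
def cam(n):
    o=manip.get_obs()
    p,d=manip.camera(n); c=manip.get_calibration(n); K=c["K"]
    if "R" in c:
        R=np.array(c["R"]).T; C=-R@np.array(c["t"])
    else:
        M=np.array(c["mount"]); Rt=Rot.from_rotvec(o["orientation"]).as_matrix()
        R=Rt@M[:3,:3]; C=Rt@M[:3,3]+o["tcp_pos"]
    return dict(n=n,p=p,d=d,K=np.array(K),R=R,C=C)
def ray(c,uv):
    uv=np.atleast_2d(uv).astype(float); v=np.c_[(uv-c["K"][:2,2])/[c["K"][0,0],c["K"][1,1]],np.ones(len(uv))]
    return v@c["R"].T
def atz(c,uv,z):
    r=ray(c,uv); return c["C"]+r*((z-c["C"][2])/r[:,2])[:,None]
def cloud(c,mask):
    v,u=np.nonzero(mask&(c["d"]>0)); r=ray(c,np.c_[u,v]); return c["C"]+r*c["d"][v,u][:,None]
def proj(c,X):
    x=(np.atleast_2d(X)-c["C"])@c["R"]; return (x[:,:2]/x[:,2:])@np.diag([c["K"][0,0],c["K"][1,1]])+c["K"][:2,2]
def save(c,n,s=1):
    im=c["p"][:,:,::-1]
    cv2.imwrite("pics/"+n,im)
E
python3 - <<'E'
from h import *
for n in ["top","scene"]:
    c=cam(n); 
    P={}
    for t in ["board","batten","lidmat","lid0","machine","foot0","tote","mug","tape","brush","waxjar","driftwood","sander"]:
        for r in manip.trace(n,t)[:4]:
            if r["conf"]<.3: continue
            X=cloud(c,r["mask"]); print(n,t,round(r["conf"],2),r["box"],len(X),np.round(np.median(X,0),3),np.round(np.percentile(X,3,axis=0),3),np.round(np.percentile(X,97,axis=0),3))
    for t,z in [("board",0),("pad",.008),("pivot",.008),("stop_post",.008),("batten_home",.008),("batten",.008),("batten_free_end",.018),("lidmat",0),("machine",0),("foot0",.004),("lid0",.004),("tote",0)]:
        for r in manip.tip_of(n,t)[:4]:
            if r["conf"]<.3: continue
            print(n,"tip",t,round(r["conf"],2),np.round(r["xy"],1),np.round(atz(c,r["xy"],z)[0],4))
print(manip.get_obs()["time"])
E
```

```text
top board 0.73 [152.0, 176.9, 114.6, 105.4] 8477 [0.464 0.297 0.008] [0.343 0.157 0.004] [0.602 0.449 0.013]
top batten 0.8 [163.2, 196.3, 61.5, 51.3] 622 [0.495 0.348 0.028] [0.431 0.265 0.011] [0.569 0.443 0.032]
top batten 0.75 [281.0, 195.0, 19.7, 18.6] 376 [0.54  0.049 0.026] [0.507 0.021 0.018] [0.567 0.078 0.043]
top batten 0.58 [102.4, 212.7, 31.2, 50.5] 846 [0.429 0.558 0.032] [0.386 0.53  0.017] [0.488 0.578 0.115]
top batten 0.54 [397.0, 209.7, 15.3, 13.2] 120 [ 0.497 -0.28   0.022] [ 0.483 -0.298  0.009] [ 0.513 -0.268  0.039]
top lidmat 0.55 [268.3, 149.6, 76.5, 71.3] 3250 [0.613 0.007 0.004] [ 0.504 -0.104 -0.   ] [0.699 0.098 0.009]
top lidmat 0.46 [151.7, 178.3, 113.7, 102.6] 8469 [0.465 0.296 0.008] [0.344 0.156 0.004] [0.603 0.45  0.013]
top lid0 0.82 [280.8, 194.6, 18.5, 21.1] 378 [0.539 0.048 0.026] [0.507 0.021 0.018] [0.567 0.078 0.043]
top lid0 0.71 [312.5, 147.8, 23.3, 22.1] 370 [ 0.683 -0.056  0.027] [ 0.649 -0.084  0.015] [ 0.709 -0.026  0.042]
top lid0 0.59 [318.3, 188.3, 17.4, 24.0] 385 [ 0.555 -0.063  0.026] [ 0.522 -0.09   0.017] [ 0.582 -0.033  0.042]
t
[... 5419 characters left out ...]
0.4268 0.2641 0.018 ]
scene tip batten_free_end 0.34 [158.7 282.5] [ 0.5163 -0.2838  0.018 ]
scene tip lidmat 0.63 [268.9 263.5] [ 0.6072 -0.0047  0.    ]
scene tip machine 0.55 [166.1 301.3] [ 0.5656 -0.2881  0.    ]
scene tip machine 0.35 [356.2 200.2] [0.5608 0.3152 0.    ]
scene tip foot0 0.75 [178.9 307.7] [ 0.5997 -0.2663  0.004 ]
scene tip foot0 0.75 [165.8 294.5] [ 0.5498 -0.2813  0.004 ]
scene tip foot0 0.56 [158.3 281.6] [ 0.5067 -0.2843  0.004 ]
scene tip lid0 0.98 [266.5 293.7] [ 0.6801 -0.0531  0.004 ]
scene tip lid0 0.81 [275.7 237.9] [0.551  0.0491 0.004 ]
scene tip lid0 0.8 [241.4 260.2] [ 0.5628 -0.0651  0.004 ]
scene tip tote 0.92 [212.8 227. ] [ 0.4295 -0.0866  0.    ]
2.7
```

```bash
cat >> h.py <<'E'
def rect(c,mask,z):
    v,u=np.nonzero(mask); X=atz(c,np.c_[u,v],z)[:,:2]
    r=cv2.minAreaRect((X*1000).astype(np.float32)); return r
def lids(c,ms,z=None):
    out=[]
    for m in ms:
        m2=cv2.dilate(m.astype(np.uint8),np.ones((5,5)))>0
        X=cloud(c,m2); zt=np.percentile(X[:,2],97) if z is None else z
        T=X[(X[:,2]>zt-.005)&(X[:,2]<zt+.006)][:,:2]
        from scipy.optimize import least_squares
        f=least_squares(lambda p:np.hypot(*(T-p).T)-.031,T.mean(0),loss="soft_l1",f_scale=.002)
        out.append((f.x,zt,len(T),np.sqrt(np.mean(f.fun**2))))
    return out
E
python3 - <<'E'
from h import *
big=[]
for n in ["top","scene"]:
    c=cam(n)
    for t,z in [("board",.008),("lidmat",.004),("tote",.06)]:
        r=manip.trace(n,t)[0]; print(n,t,rect(c,r["mask"],z))
    ms=[r["mask"] for r in manip.trace(n,"lid0") if r["conf"]>.5 and r["mask"].sum()<800]
    for q in lids(c,ms): print(n,"lid",np.round(q[0],4),np.round(q[1:],4))
    for r in manip.trace(n,"foot0")[:4]:
        if r["conf"]<.4 or r["mask"].sum()>400: continue
        X=cloud(c,cv2.dilate(r["mask"].astype(np.uint8),np.ones((3,3)))>0); T=X[X[:,2]>.031]; print(n,"foot spigot",np.round(T.mean(0),4),np.round((T.max(0)+T.min(0))/2,4),len(T))
    # batten top face
    r=manip.trace(n,"batten")[0]; m=cv2.dilate(r["mask"].astype(np.uint8),np.ones((3,3)))>0
    X=cloud(c,m); T=X[(X[:,2]>.024)&(X[:,2]<.034)]; rr=cv2.minAreaRect((T[:,:2]*1000).astype(np.float32)); print(n,"batten",rr,T.mean(0))
    # posts: points z>.03 near
    X=cloud(c,c["d"]>0)
    for q in [(.578,.412),(.609,.217)]:
        T=X[(np.hypot(X[:,0]-q[0],X[:,1]-q[1])<.03)&(X[:,2]>.036)]; print(n,"post",len(T),np.round(T.mean(0),4) if len(T) else None)
    im=c["p"][:,:,::-1]
    a=im[165:290,145:270] if n=="top" else im[120:245,265:415]
    b=im[140:240,265:450] if n=="top" else im[180:345,120:330]
    cv2.imwrite(f"pics/{n}1a.png",cv2.resize(a,None,fx=4,fy=4)); cv2.imwrite(f"pics/{n}1b.png",cv2.resize(b,None,fx=3.5,fy=3.5))
print(manip.get_obs()["time"])
E
```

```text
top board ((474.1614074707031, 303.8842468261719), (270.11859130859375, 309.81787109375), 7.6944122314453125)
top lidmat ((581.4185180664062, 419.98638916015625), (35.938201904296875, 23.593952178955078), 46.02401351928711)
top tote ((415.5119934082031, -71.8629379272461), (133.1562042236328, 180.37686157226562), 16.567235946655273)
top lid [0.5373 0.0492] [4.13e-02 7.80e+01 1.20e-03]
top lid [ 0.5516 -0.0621] [4.16e-02 8.50e+01 1.30e-03]
top lid [ 0.6787 -0.0547] [4.19e-02 8.60e+01 1.40e-03]
top foot spigot [ 0.4995 -0.2836  0.0362] [ 0.4998 -0.284   0.036 ] 41
top foot spigot [ 0.6051 -0.2694  0.0357] [ 0.605  -0.2693  0.0351] 40
top batten ((501.3047180175781, 324.2647705078125), (171.0879364013672, 244.78579711914062), 6.539750099182129) [0.49460524 0.33794581 0.02819969]
top post 30 [0.5738 0.4171 0.046 ]
top post 24 [0.6004 0.2201 0.0475]
scene board ((531.2661743164062, 54.958621978759766), (61.81169128417969, 63.210411071777344), 59.75535202026367)
scene lidmat ((612.0654907226562, -2.5738677978515625), (211.8543243408203, 213.09591674804688), 7.639878273010254)
scene tote ((437.19134521484375, -77.18269348144531), (157.96307373046875, 182.94346618652344), 14.909171104431152)
scene lid [ 0.6854 -0.0549] [4.22e-02 1.09e+02 1.30e-03]
scene lid [0.5437 0.0491] [4.15e-02 1.05e+02 1.70e-03]
scene lid [ 0.5581 -0.0625] [4.16e-02 9.60e+01 1.30e-03]
scene foot spigot [ 0.612  -0.2699  0.0356] [ 0.612 -0.27   0.037] 63
scene foot spigot [ 0.5552 -0.2737  0.0356] [ 0.5551 -0.2739  0.0369] 57
scene foot spigot [ 0.5058 -0.2846  0.035 ] [ 0.5052 -0.2843  0.0349] 54
scene batten ((507.7421875, 351.9699401855469), (238.24554443359375, 34.33378982543945), 52.55042266845703) [0.50421781 0.35128053 0.02784886]
scene post 33 [0.5807 0.4171 0.045 ]
scene post 37 [0.6084 0.2185 0.0455]
3.4
```

View pics/top1a.png

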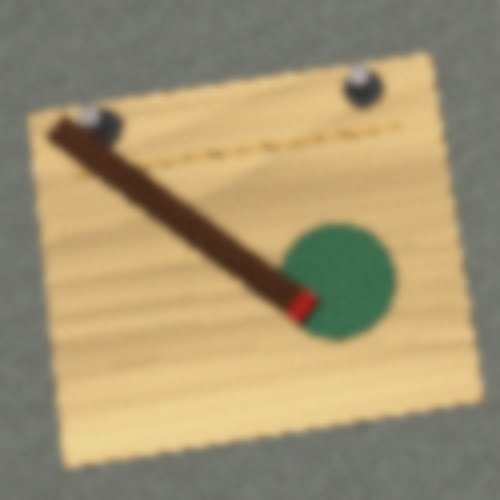

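View pics/top1b.png

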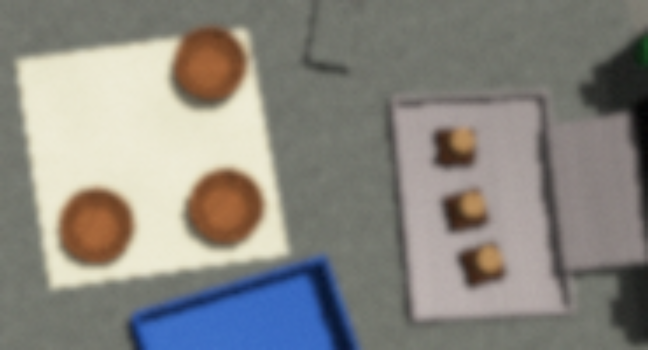

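```bash
cat >> h.py <<'E'
def tool():
    o=manip.get_obs(); R=Rot.from_rotvec(o["orientation"]).as_matrix(); return o["tcp_pos"],R
def go(xyz,xang,N=10):
    """per-row x,y,z,roll for tool x axis at world angle xang deg"""
    p,R=tool(); a0=np.degrees(np.arctan2(R[1,0],R[0,0])); d=(xang-a0+180)%360-180; roll=-d
    per=roll/N
    S=np.zeros((3,3))
    for k in range(N): S+=R@Rot.from_euler("z",k*per,degrees=True).as_matrix()
    s=np.linalg.solve(S,np.array(xyz)-p)
    print("now",np.round(p,4),"xang",round(a0,1),"tilt",np.round(R[:,2],3),"-> per row (x%d):"%N,np.round(s/.3,4),"roll",round(per/90,4),"len mm",round(np.linalg.norm(s)*1e3,1),"deg",round(per,2))
E
python3 -c "
from h import *
go([.412,.332,.13],140)"
```

```text
now [0.2449 0.575  0.2313] xang 156.9 tilt [-0.  0. -1.] -> per row (x10): [-0.0896 -0.0414  0.0338] roll 0.0188 len mm 31.3 deg 1.69
```

Emit:
{"method": "servo_tool", "body": {
  "plan": [
    {"x":-0.09,"y":-0.041,"z":0.034,"roll":0.019},
    {"x":-0.09,"y":-0.041,"z":0.034,"roll":0.019},
    {"x":-0.09,"y":-0.041,"z":0.034,"roll":0.019},
    {"x":-0.09,"y":-0.041,"z":0.034,"roll":0.019},
    {"x":-0.09,"y":-0.041,"z":0.034,"roll":0.019},
    {"x":-0.09,"y":-0.041,"z":0.034,"roll":0.019},
    {"x":-0.09,"y":-0.041,"z":0.034,"roll":0.019},
    {"x":-0.09,"y":-0.041,"z":0.034,"roll":0.019},
    {"x":-0.09,"y":-0.041,"z":0.034,"roll":0.019},
    {"x":-0.09,"y":-0.041,"z":0.034,"roll":0.019}
  ],
  "fingers": 0
}}

```text
time: 4.4
tcp_pos: [0.414, 0.331, 0.1291]
orientation: [1.081, 2.95, 0.001]
force: [-0.1, -0.2, -1.0]
finger_gap: 0.0001
```

```bash
python3 - <<'E'
from h import *
print(tool())
c=cam("wrist"); save(c,"w1.png")
for t,z in [("pad",.008),("pivot",.008),("stop_post",.008),("batten_free_end",.018),("batten",.008)]:
    for r in manip.tip_of("wrist",t)[:2]: print(t,round(r["conf"],2),np.round(r["xy"],1),np.round(atz(c,r["xy"],z)[0],4))
X=c["C"]+ray(c,np.stack(np.meshgrid(np.arange(560),np.arange(420)),-1).reshape(-1,2))*c["d"].reshape(-1,1)
np.savez("w1.npz",X=X,d=c["d"],p=c["p"])
E
```

```text
(array([0.41396239, 0.33103051, 0.12908593]), array([[-7.63251003e-01,  6.46102029e-01,  2.71412113e-04],
       [ 6.46102086e-01,  7.63250928e-01,  3.39212465e-04],
       [ 1.20103150e-05,  4.34264187e-04, -9.99999906e-01]]))
pivot 0.79 [456.9 276.5] [0.58   0.4166 0.008 ]
batten_free_end 0.61 [221.8 271. ] [0.4276 0.2537 0.018 ]
batten 0.61 [353.1 259.8] [0.5016 0.3511 0.008 ]
```

View pics/w1.png

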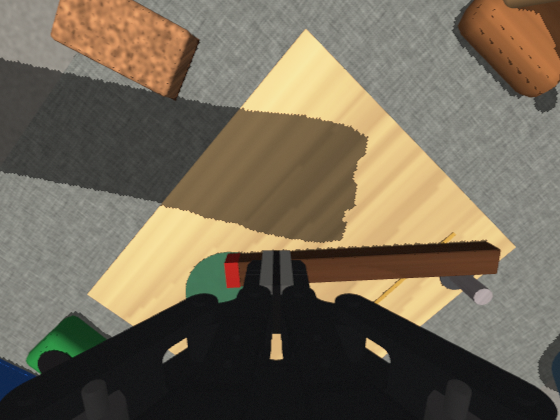

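```bash
python3 - <<'E'
from h import *
f=np.load("w1.npz"); X=f["X"].reshape(420,560,3); d=f["d"]; p=f["p"].astype(int)
dark=(p.sum(2)<330)
v,u=np.mgrid[:420,:560]
m=(d>0)&(X[...,2]>.025)&(X[...,2]<.031)&(u>225)&(u<505)&(v>235)&(v<300)
T=X[m]; print(m.sum(),np.median(T[:,2]))
r=cv2.minAreaRect((T[:,:2]*1000).astype(np.float32)); print(r, cv2.boxPoints(r))
m=(d>0)&(X[...,2]>.042)&(X[...,2]<.056)&(u>440)&(u<510)&(v>260)&(v<320)
print("post",X[m].mean(0),m.sum())
b=(abs(X[...,2]-.008)<.006)&(v<230); print("board z",np.median(X[...,2][b&(v>60)&(u>250)&(u<330)]))
E
```

```text
5570 0.028029899390177276
((507.8771667480469, 349.92779541015625), (240.26690673828125, 39.84048080444336), 52.68999481201172) [[419.2171  266.45172]
 [450.9049  242.30334]
 [596.53723 433.40387]
 [564.8494  457.55225]]
post [0.57443752 0.41743577 0.04717836] 345
board z 0.008012011002415775
```

```bash
python3 -c "
from h import *
go([.430,.318,.015],142.7)"
```

```text
now [0.413  0.3332 0.1296] xang 139.9 tilt [ 0.     0.001 -1.   ] -> per row (x10): [-0.0076 -0.0004  0.0382] roll -0.0031 len mm 11.7 deg -0.28
```

Emit:
{"method": "servo_tool", "body": {
  "plan": [
    {"x":-0.0076,"z":0.038,"roll":-0.003},
    {"x":-0.0076,"z":0.038,"roll":-0.003},
    {"x":-0.0076,"z":0.038,"roll":-0.003},
    {"x":-0.0076,"z":0.038,"roll":-0.003},
    {"x":-0.0076,"z":0.038,"roll":-0.003},
    {"x":-0.0076,"z":0.038,"roll":-0.003},
    {"x":-0.0076,"z":0.038,"roll":-0.003},
    {"x":-0.0076,"z":0.038,"roll":-0.003},
    {"x":-0.0076,"z":0.038,"roll":-0.003},
    {"x":-0.0076,"z":0.038,"roll":-0.003}
  ]
}}

```text
schema error: expected keys x, y, z, roll
```

```bash
python3 - <<'E'
from h import *
for i in range(3): print(manip.get_obs()["tcp_pos"],manip.get_obs()["force"])
c=cam("wrist"); save(c,"w2.png")
go([.430,.318,.015],142.7)
E
```

```text
[0.41298989 0.33321767 0.12964933] [-0.16459678 -0.44007019  0.0388874 ]
[0.41298989 0.33321767 0.12964933] [-0.16459678 -0.44007019  0.0388874 ]
[0.41298989 0.33321767 0.12964933] [-0.16459678 -0.44007019  0.0388874 ]
now [0.4129 0.3334 0.1297] xang 139.9 tilt [ 0.     0.001 -1.   ] -> per row (x10): [-0.0077 -0.0005  0.0382] roll -0.0031 len mm 11.7 deg -0.28
```

View pics/w2.png

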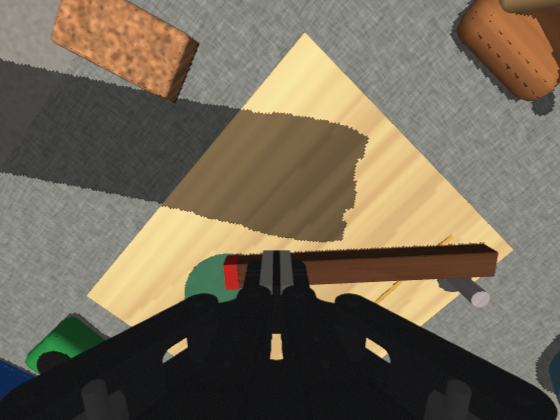

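The move was refused because every key is required, so the picture is unchanged. Resending it with all the keys.

Emit:
{"method": "servo_tool", "body": {
  "plan": [
    {"x":-0.008,"y":0,"z":0.042,"roll":-0.004},
    {"x":-0.008,"y":0,"z":0.042,"roll":-0.004},
    {"x":-0.008,"y":0,"z":0.042,"roll":-0.004},
    {"x":-0.008,"y":0,"z":0.042,"roll":-0.004},
    {"x":-0.008,"y":0,"z":0.042,"roll":-0.004},
    {"x":-0.008,"y":0,"z":0.042,"roll":-0.004},
    {"x":-0.008,"y":0,"z":0.042,"roll":-0.004},
    {"x":-0.008,"y":0,"z":0.042,"roll":-0.004},
    {"x":-0.008,"y":0,"z":0.042,"roll":0},
    {"x":0,"y":0,"z":0,"roll":0}
  ]
}}

```text
time: 5.75
tcp_pos: [0.4295, 0.3173, 0.0138]
orientation: [-1.005, -2.975, 0.005]
force: [0.8, -0.4, -0.2]
finger_gap: -0.0
```

```bash
python3 - <<'E'
from h import *
print(manip.get_obs()["force"])
go([.430,.318,.015],142.7)
E
```

```text
[ 0.81995176 -0.36994607 -0.1755395 ]
now [0.4295 0.3173 0.0138] xang 142.7 tilt [-0.002 -0.002 -1.   ] -> per row (x10): [ 0.      0.0003 -0.0004] roll -0.0 len mm 0.2 deg -0.0
```

Emit:
{"method": "servo_tool", "body": {
  "plan": [
    {"x":-0.015,"y":0,"z":0,"roll":0},
    {"x":-0.015,"y":0,"z":0,"roll":0},
    {"x":-0.015,"y":0,"z":0,"roll":0},
    {"x":-0.02,"y":-0.005,"z":0,"roll":-0.022},
    {"x":-0.0296,"y":-0.0075,"z":0,"roll":-0.0334},
    {"x":-0.0296,"y":-0.0075,"z":0,"roll":-0.0334},
    {"x":-0.0296,"y":-0.0075,"z":0,"roll":-0.0334},
    {"x":-0.0296,"y":-0.0075,"z":0,"roll":-0.0334},
    {"x":-0.0296,"y":-0.0075,"z":0,"roll":-0.0334},
    {"x":-0.0296,"y":-0.0075,"z":0,"roll":-0.0334}
  ]
}}

```text
time: 6.75
tcp_pos: [0.4862, 0.2687, 0.0165]
orientation: [0.469, 3.106, 0.001]
force: [-0.3, 1.2, -0.3]
finger_gap: 0.0001
```

```bash
python3 - <<'E'
from h import *
print(manip.get_obs()["force"])
go([.5573,.2443,.014],187.8)
c=cam("top"); cv2.imwrite("pics/t3.png",cv2.resize(c["p"][165:290,145:270,::-1],None,fx=4,fy=4))
E
```

```text
[-0.31670986  1.19242659 -0.28608827]
now [0.4862 0.2687 0.0165] xang 162.8 tilt [ 0.001  0.001 -1.   ] -> per row (x10): [-0.0246 -0.0057  0.0008] roll -0.0277 len mm 7.6 deg -2.5
```

View pics/t3.png

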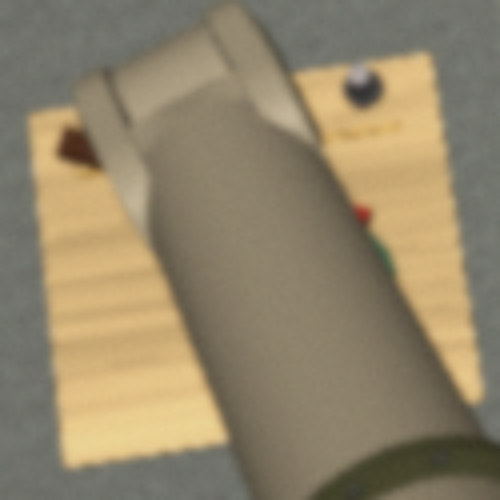

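Emit:
{"method": "servo_tool", "body": {
  "plan": [
    {"x":-0.025,"y":-0.006,"z":0.0005,"roll":-0.028},
    {"x":-0.025,"y":-0.006,"z":0.0005,"roll":-0.028},
    {"x":-0.025,"y":-0.006,"z":0.0005,"roll":-0.028},
    {"x":-0.025,"y":-0.006,"z":0.0005,"roll":-0.028},
    {"x":-0.025,"y":-0.006,"z":0.0005,"roll":-0.028},
    {"x":-0.025,"y":-0.006,"z":0.0005,"roll":-0.028},
    {"x":-0.025,"y":-0.006,"z":0.0005,"roll":-0.028},
    {"x":-0.022,"y":-0.006,"z":0.0005,"roll":-0.028},
    {"x":-0.02,"y":-0.005,"z":0.0005,"roll":-0.028},
    {"x":0,"y":0,"z":0,"roll":0}
  ]
}}

```text
time: 7.8
tcp_pos: [0.5486, 0.2442, 0.0149]
orientation: [-0.146, 3.137, 0.0]
force: [0.5, -0.5, 0.2]
finger_gap: 0.0004
```

```bash
python3 - <<'E'
from h import *
print(manip.get_obs()["force"])
go([.5573,.2443,.014],187.8)
c=cam("scene"); cv2.imwrite("pics/s4.png",cv2.resize(c["p"][120:245,265:415,::-1],None,fx=4,fy=4))
c=cam("wrist"); save(c,"w4.png")
E
```

```text
[ 0.50311346 -0.45653605  0.16679847]
now [0.5486 0.2442 0.0149] xang -174.7 tilt [ 0.001  0.    -1.   ] -> per row (x10): [-0.0029 -0.0003  0.0003] roll -0.0028 len mm 0.9 deg -0.25
```

View pics/s4.png

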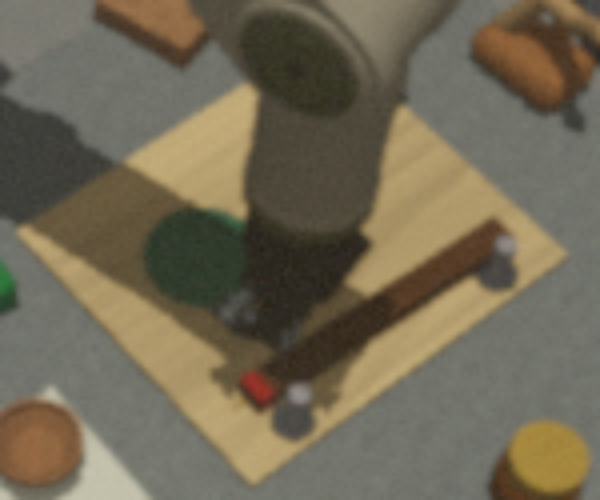

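View pics/w4.png

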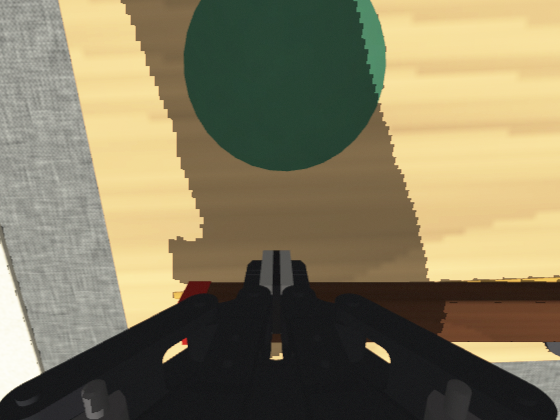

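Emit:
{"method": "servo_tool", "body": {
  "plan": [
    {"x":-0.0035,"y":0,"z":0,"roll":-0.005},
    {"x":-0.0035,"y":0,"z":0,"roll":-0.005},
    {"x":-0.0035,"y":0,"z":0,"roll":-0.005},
    {"x":-0.0035,"y":0,"z":0,"roll":-0.005},
    {"x":-0.0035,"y":0,"z":0,"roll":-0.005},
    {"x":-0.0035,"y":0,"z":0,"roll":-0.003},
    {"x":-0.0035,"y":0,"z":0,"roll":0},
    {"x":-0.0035,"y":0,"z":0,"roll":0},
    {"x":0,"y":0,"z":0,"roll":0},
    {"x":0,"y":0,"z":0,"roll":0}
  ]
}}

```text
time: 8.9
tcp_pos: [0.5561, 0.2458, 0.0145]
orientation: [-0.217, 3.134, 0.0]
force: [0.5, 0.2, -0.5]
finger_gap: -0.0003
```

Emit:
{"method": "servo_tool", "body": {
  "plan": [
    {"x":-0.0035,"y":0,"z":0,"roll":0},
    {"x":-0.0035,"y":0,"z":0,"roll":0},
    {"x":-0.0035,"y":0,"z":0,"roll":0},
    {"x":0,"y":0,"z":0,"roll":0},
    {"x":0,"y":0,"z":0,"roll":0},
    {"x":0,"y":0,"z":0,"roll":0},
    {"x":0,"y":0,"z":0,"roll":0},
    {"x":0,"y":0,"z":0,"roll":0},
    {"x":0,"y":0,"z":0,"roll":0},
    {"x":0,"y":0,"z":0,"roll":0}
  ]
}}

```text
time: 9.9
tcp_pos: [0.5572, 0.2461, 0.0143]
orientation: [0.218, -3.13, 0.001]
force: [-7.8, -1.4, 7.3]
finger_gap: 0.0002
```

```bash
python3 - <<'E'
from h import *
c=cam("scene"); cv2.imwrite("pics/s5.png",cv2.resize(c["p"][120:245,265:415,::-1],None,fx=4,fy=4))
c=cam("wrist"); save(c,"w5.png")
E
```

```text
(no output)
```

View pics/s5.png

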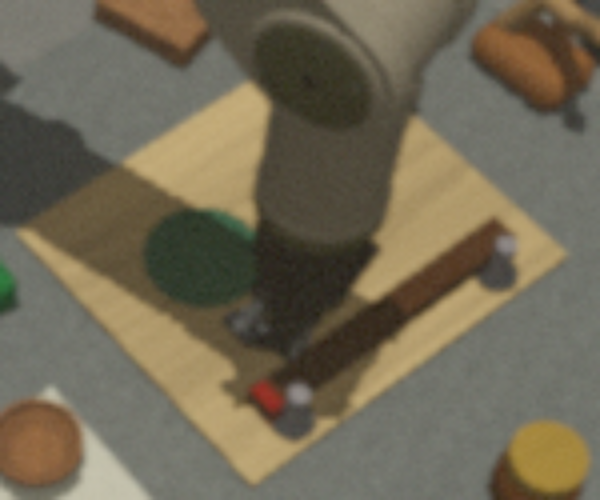

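View pics/w5.png

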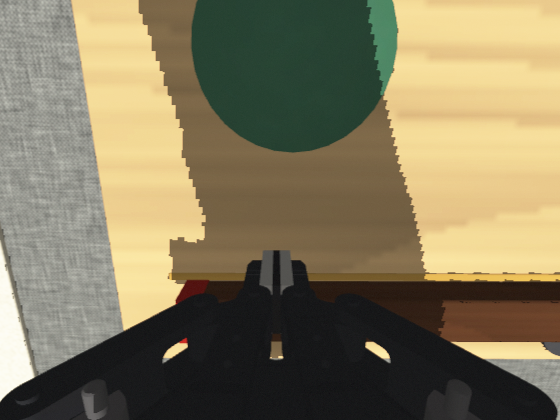

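Emit:
{"method": "servo_tool", "body": {
  "plan": [
    {"x":0.03,"y":0,"z":0,"roll":0},
    {"x":0.05,"y":0,"z":0,"roll":0},
    {"x":0.05,"y":0,"z":-0.05,"roll":0},
    {"x":0.03,"y":0,"z":-0.1,"roll":0},
    {"x":0,"y":0,"z":-0.12,"roll":0},
    {"x":0,"y":0,"z":-0.12,"roll":0},
    {"x":0,"y":0,"z":-0.12,"roll":0},
    {"x":0,"y":0,"z":-0.1,"roll":0},
    {"x":0,"y":0,"z":0,"roll":0},
    {"x":0,"y":0,"z":0,"roll":0}
  ],
  "fingers": 85
}}

```text
time: 11.0
tcp_pos: [0.5118, 0.2397, 0.1981]
orientation: [-0.217, 3.132, 0.001]
force: [-0.7, -0.3, -0.3]
finger_gap: 0.085
```

```bash
python3 - <<'E'
from h import *
c=cam("wrist"); save(c,"w6.png")
print(c["C"],tool()[0])
for t,z in [("pad",.008),("pivot",.008),("stop_post",.008),("batten_home",.008),("batten_free_end",.018),("batten",.008)]:
    for r in manip.tip_of("wrist",t)[:2]: print(t,round(r["conf"],2),np.round(r["xy"],1),np.round(atz(c,r["xy"],z)[0],4))
hsv=cv2.cvtColor(c["p"],cv2.COLOR_RGB2HSV)
v,u=np.mgrid[:420,:560]; U=np.stack([u,v],-1).reshape(-1,2)
P=atz(c,U,.008).reshape(420,560,3)
g=(hsv[...,0]>55)&(hsv[...,0]<95)&(hsv[...,1]>90)&(np.hypot(P[...,0]-.457,P[...,1]-.234)<.08)
cn,_=cv2.findContours(g.astype(np.uint8),cv2.RETR_EXTERNAL,cv2.CHAIN_APPROX_NONE); k=max(cn,key=cv2.contourArea)[:,0]
print("pad",cv2.minEnclosingCircle((atz(c,k,.008)[:,:2]*1000).astype(np.float32)),g.sum())
X=cloud(c,c["d"]>0); np.savez("w6.npz",X=X)
E
python3 - <<'E'
from h import *
X=np.load("w6.npz")["X"]
# batten top
T=X[(X[:,2]>.025)&(X[:,2]<.031)&(X[:,0]>.53)&(X[:,0]<.64)&(X[:,1]>.15)&(X[:,1]<.47)]; r=cv2.minAreaRect((T[:,:2]*1000).astype(np.float32)); print(r,len(T)); print(cv2.boxPoints(r))
for q in [(.577,.417),(.6045,.219)]:
    T=X[(np.hypot(X[:,0]-q[0],X[:,1]-q[1])<.025)&(X[:,2]>.044)&(X[:,2]<.054)]; print(len(T), T.mean(0) if len(T) else 0)
E
```

```text
[0.43966465 0.2292177  0.34058351] [0.51116158 0.23937799 0.19688564]
pad 0.66 [284.5 135.6] [0.4546 0.2405 0.008 ]
pivot 0.65 [415.3 261.9] [0.5777 0.4161 0.008 ]
pivot 0.53 [ 26.1 287.3] [ 0.6764 -0.0456  0.008 ]
stop_post 0.83 [247.1 262.2] [0.6057 0.2178 0.008 ]
stop_post 0.65 [324.7 352.6] [0.7211 0.3332 0.008 ]
batten_home 0.59 [335.5 243.3] [0.5674 0.3174 0.008 ]
batten_home 0.49 [  0.3 187.4] [ 0.5531 -0.0625  0.008 ]
batten_free_end 0.9 [230.3 249.8] [0.5879 0.1975 0.018 ]
batten_free_end 0.58 [ 99.3 189.1] [0.5369 0.0513 0.018 ]
batten 0.75 [335.  247.1] [0.5722 0.3177 0.008 ]
pad ((454.5745849609375, 239.2310791015625), 44.26752853393555) 5668
((575.6519775390625, 320.94677734375), (38.22650146484375, 239.68655395507812), 7.756809234619141) 4467
[[540.5385  437.1138 ]
 [572.88873 199.62038]
 [610.76544 204.77975]
 [578.4152  442.2732 ]]
178 [0.57520243 0.41677111 0.04769264]
170 [0.60233805 0.21976702 0.04771773]
```

View pics/w6.png

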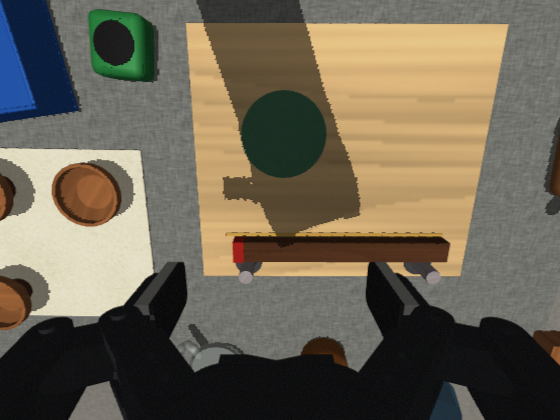

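```bash
python3 - <<'E'
from h import *
go([.520,.010,.15],180)
E
```

```text
now [0.5112 0.2394 0.1966] xang -172.1 tilt [-0.001 -0.001 -1.   ] -> per row (x10): [ 0.0028 -0.0765  0.0156] roll 0.0088 len mm 23.4 deg 0.79
```

Emit:
{"method": "servo_tool", "body": {
  "plan": [
    {"x":0.003,"y":-0.085,"z":0.017,"roll":0.01},
    {"x":0.003,"y":-0.085,"z":0.017,"roll":0.01},
    {"x":0.003,"y":-0.085,"z":0.017,"roll":0.01},
    {"x":0.003,"y":-0.085,"z":0.017,"roll":0.01},
    {"x":0.003,"y":-0.085,"z":0.017,"roll":0.01},
    {"x":0.003,"y":-0.085,"z":0.017,"roll":0.01},
    {"x":0.003,"y":-0.085,"z":0.017,"roll":0.01},
    {"x":0.003,"y":-0.085,"z":0.017,"roll":0.01},
    {"x":0.003,"y":-0.085,"z":0.017,"roll":0.008},
    {"x":0,"y":0,"z":0,"roll":0}
  ]
}}

```text
time: 12.35
tcp_pos: [0.5198, 0.0048, 0.1507]
orientation: [-0.012, -3.14, 0.003]
force: [0.2, 0.0, -0.1]
finger_gap: 0.0848
```

```bash
cat >> h.py <<'E'
def lidtops(c,zt,guess,r0=.04):
    from scipy.optimize import least_squares
    X=cloud(c,c["d"]>0)
    for g in guess:
        T=X[(np.hypot(X[:,0]-g[0],X[:,1]-g[1])<r0)&(abs(X[:,2]-zt)<.005)]
        if len(T)<15: print("lid",g,"few",len(T)); continue
        f=least_squares(lambda p:np.hypot(*(T[:,:2]-p).T)-.031,g,loss="soft_l1",f_scale=.002)
        a=np.degrees(np.arctan2(*(T[:,:2]-f.x).T[::-1])); 
        print("lid",np.round(f.x,4),"z",np.round(np.median(T[:,2]),4),len(T),"rms",round(float(np.sqrt(np.mean(f.fun**2))),4),"arc bins",len(set((a//30).astype(int))))
E
python3 - <<'E'
from h import *
c=cam("wrist"); save(c,"w7.png"); p=tool()[0]; print(p)
lidtops(c,.040,[(.5405,.049),(.555,-.062),(.682,-.055)])
X=cloud(c,(c["d"]>0)&(c["d"]<.2)); 
# finger tips: lowest z of nearby points
F=X[(abs(X[:,0]-p[0])<.03)&(abs(X[:,1]-p[1])<.09)&(X[:,2]>.08)]
for s in (-1,1):
    G=F[(F[:,1]-p[1])*s>0]; print(s,len(G),np.round(G.min(0)-p,4),np.round(G.max(0)-p,4), np.percentile(G[:,2]-p[2],[1,3,10]))
E
```

```text
[0.5201719  0.0073615  0.15103422]
lid [0.5385 0.0478] z 0.0397 1118 rms 0.0012 arc bins 12
lid [ 0.5531 -0.0628] z 0.0396 1035 rms 0.0012 arc bins 12
lid [ 0.6803 -0.0549] z 0.0394 475 rms 0.0012 arc bins 8
-1 25029 [-0.0226 -0.0772  0.012 ] [ 0.0121 -0.      0.1009] [0.0198002  0.0278027  0.04991359]
1 24036 [-0.0223  0.      0.0118] [0.0124 0.0722 0.1003] [0.01944858 0.02723097 0.04880815]
```

View pics/w7.png

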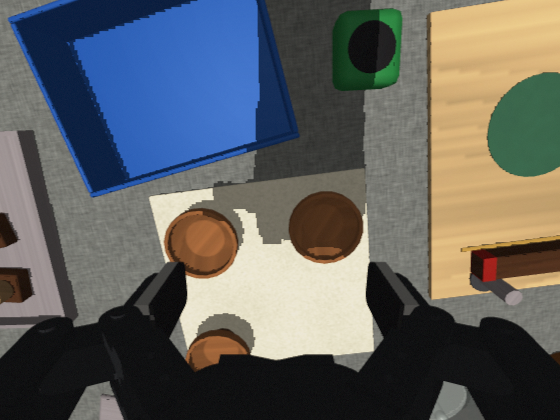

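```bash
python3 - <<'E'
from h import *
go([.5385,.048,.021],180,8)
E
```

```text
now [0.5202 0.0074 0.151 ] xang 179.7 tilt [-0.001 -0.001 -1.   ] -> per row (x8): [-0.0077  0.017   0.0542] roll -0.0004 len mm 17.2 deg -0.03
```

Next comes lateral alignment over the first five rows, then the descent.

Emit:
{"method": "servo_tool", "body": {
  "plan": [
    {"x":-0.015,"y":0.034,"z":0.04,"roll":0},
    {"x":-0.015,"y":0.034,"z":0.04,"roll":0},
    {"x":-0.015,"y":0.034,"z":0.04,"roll":0},
    {"x":-0.016,"y":0.034,"z":0.04,"roll":0},
    {"x":0,"y":0,"z":0.09,"roll":0},
    {"x":0,"y":0,"z":0.08,"roll":0},
    {"x":0,"y":0,"z":0.06,"roll":0},
    {"x":0,"y":0,"z":0.043,"roll":0},
    {"x":0,"y":0,"z":0,"roll":0},
    {"x":0,"y":0,"z":0,"roll":0}
  ],
  "fingers": 85
}}

```text
time: 13.4
tcp_pos: [0.5393, 0.0515, 0.0218]
orientation: [0.001, -3.141, 0.0]
force: [0.4, -0.2, 0.8]
finger_gap: 0.0848
```

```bash
python3 - <<'E'
from h import *
go([.5385,.048,.021],180,1)
E
```

```text
now [0.5393 0.0515 0.0218] xang -180.0 tilt [-0. -0. -1.] -> per row (x1): [ 0.0025 -0.0116  0.0026] roll 0.0003 len mm 3.7 deg 0.03
```

Emit:
{"method": "servo_tool", "body": {
  "plan": [
    {"x":0.002,"y":-0.01,"z":0.002,"roll":0},
    {"x":0,"y":0,"z":0,"roll":0},
    {"x":0,"y":0,"z":0,"roll":0},
    {"x":0,"y":0,"z":0,"roll":0},
    {"x":0,"y":0,"z":0,"roll":0},
    {"x":0,"y":0,"z":0,"roll":0},
    {"x":0,"y":0,"z":0,"roll":0},
    {"x":0,"y":0,"z":0,"roll":0},
    {"x":0,"y":0,"z":0,"roll":0},
    {"x":0,"y":0,"z":0,"roll":0}
  ],
  "fingers": 55
}}

```text
time: 14.4
tcp_pos: [0.5397, 0.0477, 0.023]
orientation: [0.001, 3.139, 0.0]
force: [-1.2, -1.6, 6.7]
finger_gap: 0.063
```

Emit:
{"method": "servo_tool", "body": {
  "plan": [
    {"x":0,"y":0,"z":-0.03,"roll":0},
    {"x":0,"y":0,"z":-0.06,"roll":0},
    {"x":0,"y":0,"z":-0.06,"roll":0},
    {"x":0,"y":0,"z":-0.06,"roll":0},
    {"x":0,"y":0,"z":-0.06,"roll":0},
    {"x":0,"y":0,"z":-0.06,"roll":0},
    {"x":0,"y":0,"z":0,"roll":0},
    {"x":0,"y":0,"z":0,"roll":0},
    {"x":0,"y":0,"z":0,"roll":0},
    {"x":0,"y":0,"z":0,"roll":0}
  ]
}}

```text
time: 15.4
tcp_pos: [0.5378, 0.048, 0.1192]
orientation: [0.0, -3.14, 0.001]
force: [-0.2, -0.3, -1.5]
finger_gap: 0.0631
```

```bash
python3 - <<'E'
from h import *
c=cam("wrist"); save(c,"w8.png"); print(tool()[0])
p=tool()[0]; lidtops(c,p[2]+.02,[p[:2]])
go([.4546,.2392,.12],188,10)
E
```

```text
[0.5378463  0.04799295 0.11926352]
lid [0.5371 0.0478] z 0.1362 4032 rms 0.002 arc bins 12
now [0.5378 0.048  0.1193] xang 180.0 tilt [-0.002 -0.    -1.   ] -> per row (x10): [ 0.0237  0.0654 -0.0002] roll -0.0089 len mm 20.9 deg -0.8
```

View pics/w8.png

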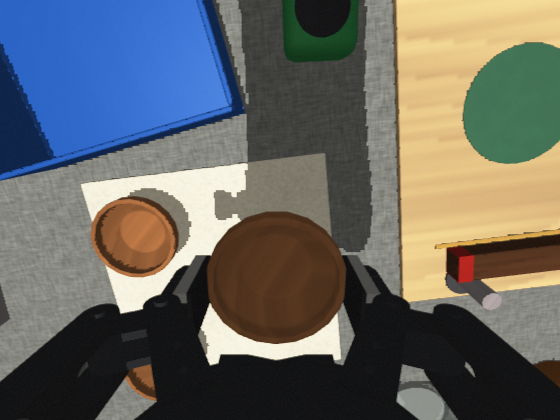

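Emit:
{"method": "servo_tool", "body": {
  "plan": [
    {"x":0.024,"y":0.065,"z":0,"roll":-0.009},
    {"x":0.024,"y":0.065,"z":0,"roll":-0.009},
    {"x":0.024,"y":0.065,"z":0,"roll":-0.009},
    {"x":0.024,"y":0.065,"z":0,"roll":-0.009},
    {"x":0.024,"y":0.065,"z":0,"roll":-0.009},
    {"x":0.024,"y":0.065,"z":0,"roll":-0.009},
    {"x":0.024,"y":0.065,"z":0,"roll":-0.009},
    {"x":0.024,"y":0.065,"z":0,"roll":-0.009},
    {"x":0.024,"y":0.065,"z":0,"roll":-0.009},
    {"x":0.024,"y":0.065,"z":0,"roll":-0.009}
  ]
}}

```text
time: 16.45
tcp_pos: [0.4534, 0.2395, 0.1202]
orientation: [0.224, -3.134, -0.0]
force: [0.1, 0.4, -0.9]
finger_gap: 0.0634
```

Emit:
{"method": "servo_tool", "body": {
  "plan": [
    {"x":0,"y":0,"z":0.05,"roll":0},
    {"x":0,"y":0,"z":0.05,"roll":0},
    {"x":0,"y":0,"z":0.05,"roll":0},
    {"x":0,"y":0,"z":0.05,"roll":0},
    {"x":0,"y":0,"z":0.04,"roll":0},
    {"x":0,"y":0,"z":0.03,"roll":0},
    {"x":0,"y":0,"z":0.02,"roll":0},
    {"x":0,"y":0,"z":0,"roll":0},
    {"x":0,"y":0,"z":0,"roll":0},
    {"x":0,"y":0,"z":0,"roll":0}
  ]
}}

```text
time: 17.45
tcp_pos: [0.4547, 0.2382, 0.0337]
orientation: [-0.222, 3.133, 0.001]
force: [0.5, -0.2, -0.7]
finger_gap: 0.0631
```

```bash
python3 - <<'E'
from h import *
p=tool()[0];c=cam("wrist"); save(c,"w9.png"); print(p)
lidtops(c,p[2]+.018,[p[:2]])
hsv=cv2.cvtColor(c["p"],cv2.COLOR_RGB2HSV)
go([.4546,.2392,.028],188,1)
E
```

```text
[0.45469889 0.2381826  0.03374468]
lid [0.4536 0.2379] z 0.0505 4480 rms 0.0019 arc bins 12
now [0.4547 0.2382 0.0337] xang -171.9 tilt [ 0.001  0.001 -1.   ] -> per row (x1): [-0.0002  0.0034  0.0191] roll 0.0011 len mm 5.8 deg 0.1
```

View pics/w9.png

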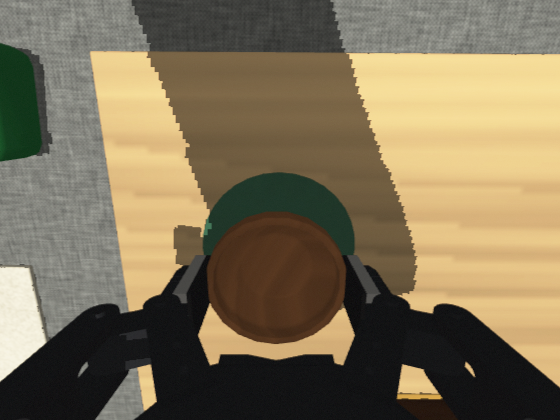

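Emit:
{"method": "servo_tool", "body": {
  "plan": [
    {"x":0,"y":0.003,"z":0.007,"roll":0},
    {"x":0,"y":0,"z":0.005,"roll":0},
    {"x":0,"y":0,"z":0.004,"roll":0},
    {"x":0,"y":0,"z":0.003,"roll":0},
    {"x":0,"y":0,"z":0.002,"roll":0},
    {"x":0,"y":0,"z":0,"roll":0},
    {"x":0,"y":0,"z":0,"roll":0},
    {"x":0,"y":0,"z":0,"roll":0},
    {"x":0,"y":0,"z":0,"roll":0},
    {"x":0,"y":0,"z":0,"roll":0}
  ]
}}

```text
time: 18.5
tcp_pos: [0.4541, 0.2388, 0.027]
orientation: [0.222, -3.134, 0.0]
force: [-1.7, -0.6, 5.7]
finger_gap: 0.0628
```

Force 5.7 N up, so it's seated. Releasing and lifting.

Emit:
{"method": "servo_tool", "body": {
  "plan": [
    {"x":0,"y":0,"z":0,"roll":0},
    {"x":0,"y":0,"z":0,"roll":0},
    {"x":0,"y":0,"z":0,"roll":0},
    {"x":0,"y":0,"z":0,"roll":0},
    {"x":0,"y":0,"z":-0.04,"roll":0},
    {"x":0,"y":0,"z":-0.08,"roll":0},
    {"x":0,"y":0,"z":-0.1,"roll":0},
    {"x":0,"y":0,"z":-0.1,"roll":0},
    {"x":0,"y":0,"z":-0.1,"roll":0},
    {"x":0,"y":0,"z":0,"roll":0}
  ],
  "fingers": 85
}}

```text
time: 19.5
tcp_pos: [0.4566, 0.2402, 0.1583]
orientation: [-0.221, 3.126, 0.006]
force: [0.6, 0.5, 0.7]
finger_gap: 0.0848
```

```bash
python3 - <<'E'
from h import *
p=tool()[0];c=cam("wrist"); save(c,"w10.png"); print(p)
lidtops(c,.044,[(.4546,.239)])
lidtops(c,.040,[(.553,-.0628)])
go([.5531,-.0628,.12],180,10)
E
```

```text
[0.45656013 0.24021665 0.15831518]
lid [0.4536 0.2388] z 0.0437 1092 rms 0.0012 arc bins 12
lid (0.553, -0.0628) few 0
now [0.4555 0.2396 0.1559] xang -171.9 tilt [ 0.005  0.003 -1.   ] -> per row (x10): [-0.0246 -0.1031  0.0118] roll 0.009 len mm 32.0 deg 0.81
```

View pics/w10.png

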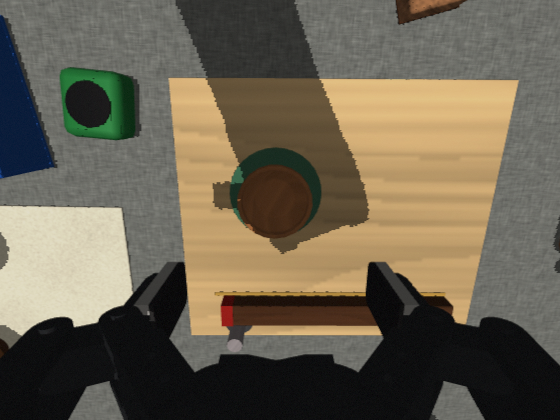

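Emit:
{"method": "servo_tool", "body": {
  "plan": [
    {"x":-0.025,"y":-0.103,"z":0.012,"roll":0.009},
    {"x":-0.025,"y":-0.103,"z":0.012,"roll":0.009},
    {"x":-0.025,"y":-0.103,"z":0.012,"roll":0.009},
    {"x":-0.025,"y":-0.103,"z":0.012,"roll":0.009},
    {"x":-0.025,"y":-0.103,"z":0.012,"roll":0.009},
    {"x":-0.025,"y":-0.103,"z":0.012,"roll":0.009},
    {"x":-0.025,"y":-0.103,"z":0.012,"roll":0.009},
    {"x":-0.025,"y":-0.103,"z":0.012,"roll":0.009},
    {"x":-0.025,"y":-0.103,"z":0.012,"roll":0.009},
    {"x":-0.025,"y":-0.103,"z":0.012,"roll":0.009}
  ]
}}

```text
time: 20.55
tcp_pos: [0.5524, -0.0643, 0.116]
orientation: [-0.001, -3.14, -0.0]
force: [-0.5, 0.7, -0.6]
finger_gap: 0.0849
```

```bash
python3 - <<'E'
from h import *
p=tool()[0];c=cam("wrist"); save(c,"w11.png"); print(p,tool()[0])
lidtops(c,.040,[(.553,-.0628)])
go([.5531,-.0628,.021],180,1)
E
```

```text
[ 0.55237747 -0.0643033   0.1159815 ] [ 0.55252927 -0.07124983  0.11560347]
lid [ 0.5532 -0.0634] z 0.0397 1469 rms 0.0012 arc bins 12
now [ 0.5525 -0.0712  0.1156] xang 179.5 tilt [-0.001 -0.004 -1.   ] -> per row (x1): [-0.0021  0.0293  0.3152] roll -0.005 len mm 95.0 deg -0.45
```

Emit:
{"method": "servo_tool", "body": {
  "plan": [
    {"x":-0.001,"y":0.013,"z":0.03,"roll":0},
    {"x":-0.001,"y":0.013,"z":0.06,"roll":0},
    {"x":0,"y":0,"z":0.07,"roll":0},
    {"x":0,"y":0,"z":0.06,"roll":0},
    {"x":0,"y":0,"z":0.05,"roll":0},
    {"x":0,"y":0,"z":0.03,"roll":0},
    {"x":0,"y":0,"z":0.014,"roll":0},
    {"x":0,"y":0,"z":0,"roll":0},
    {"x":0,"y":0,"z":0,"roll":0},
    {"x":0,"y":0,"z":0,"roll":0}
  ]
}}

```text
time: 21.6
tcp_pos: [0.554, -0.0553, 0.0234]
orientation: [-0.0, 3.14, 0.0]
force: [-0.8, 0.2, -0.4]
finger_gap: 0.0854
```

```bash
python3 - <<'E'
from h import *
go([.5532,-.0634,.022],180,1)
E
```

```text
now [ 0.554  -0.0553  0.0234] xang -180.0 tilt [ 0.001  0.    -1.   ] -> per row (x1): [ 0.0026 -0.0269  0.0047] roll 0.0 len mm 8.2 deg 0.0
```

Emit:
{"method": "servo_tool", "body": {
  "plan": [
    {"x":0.002,"y":-0.014,"z":0.004,"roll":0},
    {"x":0,"y":-0.013,"z":0,"roll":0},
    {"x":0,"y":0,"z":0,"roll":0},
    {"x":0,"y":0,"z":0,"roll":0},
    {"x":0,"y":0,"z":0,"roll":0},
    {"x":0,"y":0,"z":0,"roll":0},
    {"x":0,"y":0,"z":0,"roll":0},
    {"x":0,"y":0,"z":0,"roll":0},
    {"x":0,"y":0,"z":0,"roll":0},
    {"x":0,"y":0,"z":0,"roll":0}
  ]
}}

```text
time: 22.6
tcp_pos: [0.5528, -0.0634, 0.0214]
orientation: [-0.0, -3.142, 0.0]
force: [-0.2, 0.0, -0.0]
finger_gap: 0.0853
```

Emit:
{"method": "servo_tool", "body": {
  "plan": [
    {"x":0,"y":0,"z":0,"roll":0},
    {"x":0,"y":0,"z":0,"roll":0},
    {"x":0,"y":0,"z":0,"roll":0},
    {"x":0,"y":0,"z":0,"roll":0},
    {"x":0,"y":0,"z":0,"roll":0},
    {"x":0,"y":0,"z":0,"roll":0},
    {"x":0,"y":0,"z":0,"roll":0},
    {"x":0,"y":0,"z":0,"roll":0},
    {"x":0,"y":0,"z":0,"roll":0},
    {"x":0,"y":0,"z":0,"roll":0}
  ],
  "fingers": 55
}}

```text
time: 23.6
tcp_pos: [0.5535, -0.0635, 0.0223]
orientation: [-0.0, 3.14, 0.0]
force: [-2.0, 0.4, 6.1]
finger_gap: 0.0632
```

Emit:
{"method": "servo_tool", "body": {
  "plan": [
    {"x":0,"y":0,"z":-0.03,"roll":0},
    {"x":0,"y":0,"z":-0.06,"roll":0},
    {"x":0,"y":0,"z":-0.07,"roll":0},
    {"x":0,"y":0,"z":-0.07,"roll":0},
    {"x":0,"y":0,"z":-0.07,"roll":0},
    {"x":0,"y":0,"z":-0.05,"roll":0},
    {"x":0,"y":0,"z":-0.03,"roll":0},
    {"x":0,"y":0,"z":0,"roll":0},
    {"x":0,"y":0,"z":0,"roll":0},
    {"x":0,"y":0,"z":0,"roll":0}
  ]
}}

```text
time: 24.6
tcp_pos: [0.5521, -0.0633, 0.1343]
orientation: [0.0, -3.14, 0.0]
force: [0.4, 0.3, -0.4]
finger_gap: 0.0628
```

```bash
python3 - <<'E'
from h import *
p=tool()[0];c=cam("wrist"); save(c,"w12.png"); print(p,tool()[0])
lidtops(c,p[2]+.018,[p[:2]])
go([.4536,.2388,p[2]],188,10)
E
```

```text
[ 0.55210427 -0.06334323  0.13432956] [ 0.55213274 -0.06338324  0.13435551]
lid [ 0.5521 -0.0636] z 0.1518 4638 rms 0.0019 arc bins 12
now [ 0.5521 -0.0634  0.1344] xang -180.0 tilt [-0.002 -0.    -1.   ] -> per row (x10): [2.650e-02 1.027e-01 1.000e-04] roll -0.0089 len mm 31.8 deg -0.8
```

View pics/w12.png

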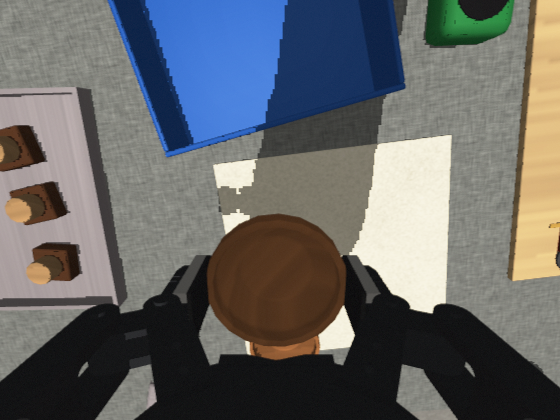

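Emit:
{"method": "servo_tool", "body": {
  "plan": [
    {"x":0.0265,"y":0.103,"z":0,"roll":-0.009},
    {"x":0.0265,"y":0.103,"z":0,"roll":-0.009},
    {"x":0.0265,"y":0.103,"z":0,"roll":-0.009},
    {"x":0.0265,"y":0.103,"z":0,"roll":-0.009},
    {"x":0.0265,"y":0.103,"z":0,"roll":-0.009},
    {"x":0.0265,"y":0.103,"z":0,"roll":-0.009},
    {"x":0.0265,"y":0.103,"z":0,"roll":-0.009},
    {"x":0.0265,"y":0.103,"z":0,"roll":-0.009},
    {"x":0.0265,"y":0.103,"z":0,"roll":-0.009},
    {"x":0.0265,"y":0.1,"z":0,"roll":-0.009}
  ]
}}

```text
time: 25.65
tcp_pos: [0.4531, 0.2398, 0.1347]
orientation: [0.223, -3.133, 0.001]
force: [-0.4, 0.2, -0.0]
finger_gap: 0.063
```

Emit:
{"method": "servo_tool", "body": {
  "plan": [
    {"x":0,"y":0,"z":0.03,"roll":0},
    {"x":0,"y":0,"z":0.05,"roll":0},
    {"x":0,"y":0,"z":0.05,"roll":0},
    {"x":0,"y":0,"z":0.04,"roll":0},
    {"x":0,"y":0,"z":0.03,"roll":0},
    {"x":0,"y":0,"z":0.02,"roll":0},
    {"x":0,"y":0,"z":0,"roll":0},
    {"x":0,"y":0,"z":0,"roll":0},
    {"x":0,"y":0,"z":0,"roll":0},
    {"x":0,"y":0,"z":0,"roll":0}
  ]
}}

```text
time: 26.65
tcp_pos: [0.4544, 0.2389, 0.07]
orientation: [-0.222, 3.133, 0.001]
force: [-0.0, 0.3, -0.4]
finger_gap: 0.0629
```

```bash
python3 - <<'E'
from h import *
p=tool()[0];c=cam("wrist"); save(c,"w13.png"); print(p)
lidtops(c,p[2]+.018,[p[:2]])
go([.4536,.2388,.0435],188,1)
E
```

```text
[0.45439149 0.23893285 0.07000994]
lid [0.4543 0.2388] z 0.0875 4636 rms 0.0019 arc bins 12
now [0.4543 0.2389 0.0699] xang -171.9 tilt [ 0.001  0.    -1.   ] -> per row (x1): [ 0.0024 -0.0001  0.088 ] roll 0.0011 len mm 26.4 deg 0.1
```

View pics/w13.png

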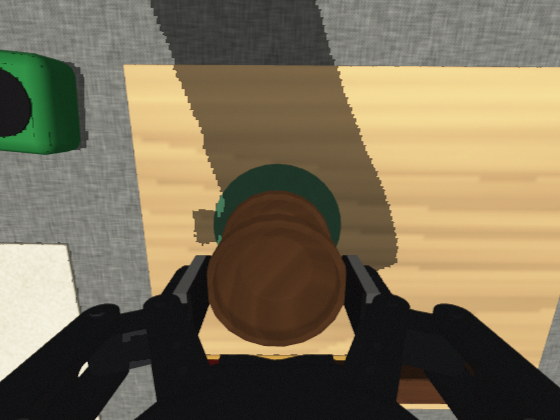

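Emit:
{"method": "servo_tool", "body": {
  "plan": [
    {"x":0.0025,"y":0,"z":0.01,"roll":0},
    {"x":0,"y":0,"z":0.02,"roll":0},
    {"x":0,"y":0,"z":0.018,"roll":0},
    {"x":0,"y":0,"z":0.015,"roll":0},
    {"x":0,"y":0,"z":0.01,"roll":0},
    {"x":0,"y":0,"z":0.007,"roll":0},
    {"x":0,"y":0,"z":0.005,"roll":0},
    {"x":0,"y":0,"z":0.003,"roll":0},
    {"x":0,"y":0,"z":0,"roll":0},
    {"x":0,"y":0,"z":0,"roll":0}
  ]
}}

```text
time: 27.7
tcp_pos: [0.4535, 0.2387, 0.0433]
orientation: [-0.222, 3.133, 0.0]
force: [-0.0, 0.5, 0.8]
finger_gap: 0.063
```

```bash
python3 - <<'E'
from h import *
p=tool()[0];c=cam("wrist"); print(p)
lidtops(c,p[2]+.018,[p[:2]])
E
```

```text
[0.453506   0.2386881  0.04325953]
lid [0.4534 0.2385] z 0.0607 4650 rms 0.0019 arc bins 12
```

Emit:
{"method": "servo_tool", "body": {
  "plan": [
    {"x":0,"y":0,"z":0.003,"roll":0},
    {"x":0,"y":0,"z":0,"roll":0},
    {"x":0,"y":0,"z":0,"roll":0},
    {"x":0,"y":0,"z":0,"roll":0},
    {"x":0,"y":0,"z":0,"roll":0},
    {"x":0,"y":0,"z":0,"roll":0},
    {"x":0,"y":0,"z":0,"roll":0},
    {"x":0,"y":0,"z":0,"roll":0},
    {"x":0,"y":0,"z":0,"roll":0},
    {"x":0,"y":0,"z":0,"roll":0}
  ]
}}

```text
time: 28.75
tcp_pos: [0.4538, 0.2388, 0.0432]
orientation: [-0.222, 3.133, 0.001]
force: [-3.7, -1.7, 9.4]
finger_gap: 0.0628
```

Emit:
{"method": "servo_tool", "body": {
  "plan": [
    {"x":0,"y":0,"z":0,"roll":0},
    {"x":0,"y":0,"z":0,"roll":0},
    {"x":0,"y":0,"z":0,"roll":0},
    {"x":0,"y":0,"z":0,"roll":0},
    {"x":0,"y":0,"z":-0.03,"roll":0},
    {"x":0,"y":0,"z":-0.08,"roll":0},
    {"x":0,"y":0,"z":-0.1,"roll":0},
    {"x":0,"y":0,"z":-0.1,"roll":0},
    {"x":0,"y":0,"z":-0.06,"roll":0},
    {"x":0,"y":0,"z":0,"roll":0}
  ],
  "fingers": 85
}}

```text
time: 29.75
tcp_pos: [0.455, 0.2396, 0.1569]
orientation: [-0.221, 3.128, 0.004]
force: [0.6, -0.5, -0.1]
finger_gap: 0.085
```

```bash
python3 - <<'E'
from h import *
p=tool()[0];c=cam("wrist"); save(c,"w14.png"); print(p,tool()[0])
lidtops(c,.061,[(.4536,.239)]);lidtops(c,.044,[(.4536,.239)])
go([.66,-.055,.14],180,15)
E
```

```text
[0.45495758 0.23961034 0.1568553 ] [0.45411151 0.23914307 0.15494865]
lid [0.4541 0.239 ] z 0.0608 1248 rms 0.0012 arc bins 12
lid [0.4411 0.2586] z 0.043 2871 rms 0.0121 arc bins 12
now [0.4541 0.2391 0.1549] xang -171.9 tilt [ 0.003  0.002 -1.   ] -> per row (x15): [-0.0407 -0.0687  0.0033] roll 0.006 len mm 24.0 deg 0.54
```

View pics/w14.png

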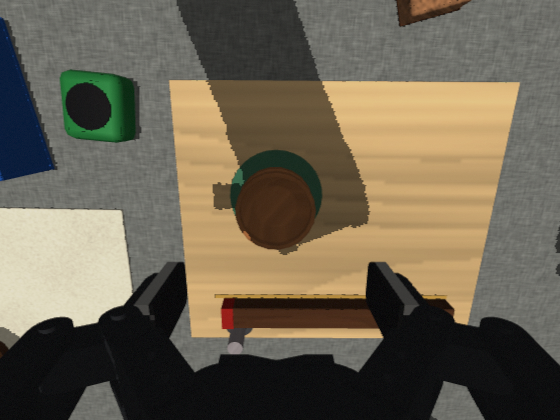

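Emit:
{"method": "servo_tool", "body": {
  "plan": [
    {"x":-0.061,"y":-0.103,"z":0.005,"roll":0.009},
    {"x":-0.061,"y":-0.103,"z":0.005,"roll":0.009},
    {"x":-0.061,"y":-0.103,"z":0.005,"roll":0.009},
    {"x":-0.061,"y":-0.103,"z":0.005,"roll":0.009},
    {"x":-0.061,"y":-0.103,"z":0.005,"roll":0.009},
    {"x":-0.061,"y":-0.103,"z":0.005,"roll":0.009},
    {"x":-0.061,"y":-0.103,"z":0.005,"roll":0.009},
    {"x":-0.061,"y":-0.103,"z":0.005,"roll":0.009},
    {"x":-0.061,"y":-0.103,"z":0.005,"roll":0.009},
    {"x":-0.061,"y":-0.103,"z":0.005,"roll":0.009}
  ]
}}

```text
time: 30.8
tcp_pos: [0.6595, -0.0561, 0.1366]
orientation: [-0.001, -3.139, -0.0]
force: [-0.8, -1.1, 1.3]
finger_gap: 0.0852
```

Emit:
{"method": "servo_tool", "body": {
  "plan": [
    {"x":0,"y":0,"z":0,"roll":0},
    {"x":0,"y":0,"z":0,"roll":0},
    {"x":0,"y":0,"z":0,"roll":0},
    {"x":0,"y":0,"z":0,"roll":0},
    {"x":0,"y":0,"z":0,"roll":0},
    {"x":0,"y":0,"z":0,"roll":0},
    {"x":0,"y":0,"z":0,"roll":0},
    {"x":0,"y":0,"z":0,"roll":0},
    {"x":0,"y":0,"z":0,"roll":0},
    {"x":0,"y":0,"z":0,"roll":0}
  ]
}}

```text
time: 31.8
tcp_pos: [0.6596, -0.055, 0.1381]
orientation: [-0.0, -3.142, 0.0]
force: [-0.4, -0.1, -0.3]
finger_gap: 0.0851
```

```bash
python3 - <<'E'
from h import *
p=tool()[0];c=cam("wrist"); save(c,"w15.png"); print(p,tool()[0])
lidtops(c,.040,[(.681,-.055)])
go([.6815,-.055,.021],180,1)
E
```

```text
[ 0.6595534  -0.05503489  0.13812091] [ 0.65956025 -0.0550002   0.13812217]
lid [ 0.6806 -0.0557] z 0.0397 1197 rms 0.0012 arc bins 12
now [ 0.6596 -0.055   0.1381] xang 180.0 tilt [-0. -0. -1.] -> per row (x1): [-0.0732  0.      0.3904] roll -0.0 len mm 119.2 deg -0.0
```

View pics/w15.png

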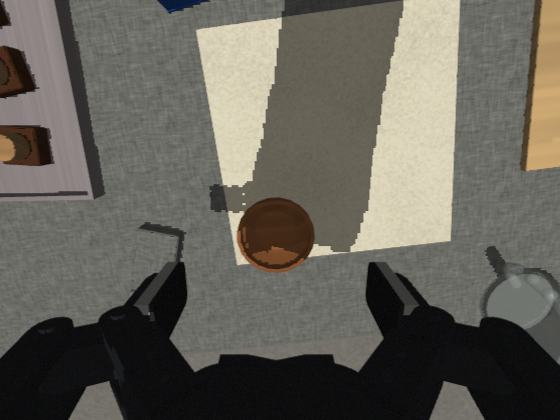

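Emit:
{"method": "servo_tool", "body": {
  "plan": [
    {"x":-0.035,"y":-0.002,"z":0.03,"roll":0},
    {"x":-0.035,"y":0,"z":0.06,"roll":0},
    {"x":0,"y":0,"z":0.08,"roll":0},
    {"x":0,"y":0,"z":0.08,"roll":0},
    {"x":0,"y":0,"z":0.07,"roll":0},
    {"x":0,"y":0,"z":0.047,"roll":0},
    {"x":0,"y":0,"z":0.02,"roll":0},
    {"x":0,"y":0,"z":0,"roll":0},
    {"x":0,"y":0,"z":0,"roll":0},
    {"x":0,"y":0,"z":0,"roll":0}
  ]
}}

```text
time: 32.85
tcp_pos: [0.6815, -0.0557, 0.0234]
orientation: [0.0, 3.139, -0.0]
force: [0.3, 0.1, 0.3]
finger_gap: 0.0853
```

Emit:
{"method": "servo_tool", "body": {
  "plan": [
    {"x":0,"y":0,"z":0,"roll":0},
    {"x":0,"y":0,"z":0,"roll":0},
    {"x":0,"y":0,"z":0,"roll":0},
    {"x":0,"y":0,"z":0,"roll":0},
    {"x":0,"y":0,"z":0,"roll":0},
    {"x":0,"y":0,"z":0,"roll":0},
    {"x":0,"y":0,"z":0,"roll":0},
    {"x":0,"y":0,"z":0,"roll":0},
    {"x":0,"y":0,"z":0,"roll":0},
    {"x":0,"y":0,"z":0,"roll":0}
  ],
  "fingers": 55
}}

```text
time: 33.85
tcp_pos: [0.6818, -0.0557, 0.0241]
orientation: [0.0, 3.139, -0.0]
force: [-1.8, 1.3, 6.6]
finger_gap: 0.0637
```

Emit:
{"method": "servo_tool", "body": {
  "plan": [
    {"x":0,"y":0,"z":-0.03,"roll":0},
    {"x":0,"y":0,"z":-0.06,"roll":0},
    {"x":0,"y":0,"z":-0.07,"roll":0},
    {"x":0,"y":0,"z":-0.07,"roll":0},
    {"x":0,"y":0,"z":-0.07,"roll":0},
    {"x":0,"y":0,"z":-0.07,"roll":0},
    {"x":0,"y":0,"z":-0.07,"roll":0},
    {"x":0,"y":0,"z":-0.03,"roll":0},
    {"x":0,"y":0,"z":0,"roll":0},
    {"x":0,"y":0,"z":0,"roll":0}
  ]
}}

```text
time: 34.85
tcp_pos: [0.6801, -0.0555, 0.1622]
orientation: [0.0, -3.14, -0.0]
force: [-0.1, 0.1, -1.9]
finger_gap: 0.064
```

```bash
python3 - <<'E'
from h import *
p=tool()[0];c=cam("wrist"); save(c,"w16.png"); print(p,tool()[0])
lidtops(c,p[2]+.018,[p[:2]])
go([.4541,.239,p[2]],188,10)
E
```

```text
[ 0.68013424 -0.05549244  0.16215146] [ 0.67986578 -0.05547415  0.16156368]
lid [ 0.6797 -0.0557] z 0.1778 4225 rms 0.002 arc bins 12
now [ 0.6799 -0.0555  0.1616] xang -180.0 tilt [-0.002  0.    -1.   ] -> per row (x10): [ 0.069   0.1028 -0.    ] roll -0.0089 len mm 37.1 deg -0.8
```

View pics/w16.png

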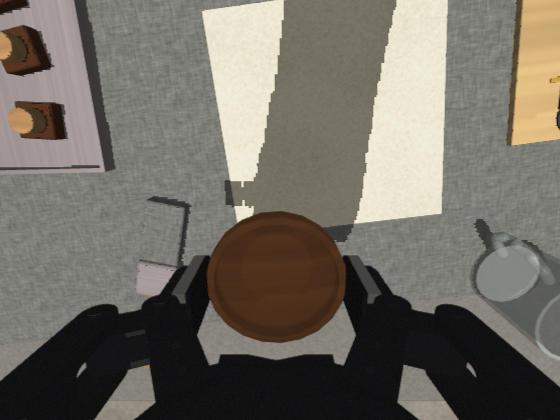

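Emit:
{"method": "servo_tool", "body": {
  "plan": [
    {"x":0.069,"y":0.103,"z":0,"roll":-0.009},
    {"x":0.069,"y":0.103,"z":0,"roll":-0.009},
    {"x":0.069,"y":0.103,"z":0,"roll":-0.009},
    {"x":0.069,"y":0.103,"z":0,"roll":-0.009},
    {"x":0.069,"y":0.103,"z":0,"roll":-0.009},
    {"x":0.069,"y":0.103,"z":0,"roll":-0.009},
    {"x":0.069,"y":0.103,"z":0,"roll":-0.009},
    {"x":0.069,"y":0.103,"z":0,"roll":-0.009},
    {"x":0.069,"y":0.103,"z":0,"roll":-0.009},
    {"x":0.069,"y":0.101,"z":0,"roll":-0.009}
  ]
}}

```text
time: 35.9
tcp_pos: [0.4528, 0.2396, 0.1618]
orientation: [0.223, -3.132, 0.001]
force: [0.0, 1.2, -0.5]
finger_gap: 0.0639
```

Emit:
{"method": "servo_tool", "body": {
  "plan": [
    {"x":0,"y":0,"z":0.03,"roll":0},
    {"x":0,"y":0,"z":0.06,"roll":0},
    {"x":0,"y":0,"z":0.06,"roll":0},
    {"x":0,"y":0,"z":0.05,"roll":0},
    {"x":0,"y":0,"z":0.03,"roll":0},
    {"x":0,"y":0,"z":0.02,"roll":0},
    {"x":0,"y":0,"z":0,"roll":0},
    {"x":0,"y":0,"z":0,"roll":0},
    {"x":0,"y":0,"z":0,"roll":0},
    {"x":0,"y":0,"z":0,"roll":0}
  ]
}}

```text
time: 36.9
tcp_pos: [0.455, 0.239, 0.0887]
orientation: [-0.222, 3.133, 0.001]
force: [-1.0, -0.7, -1.1]
finger_gap: 0.0638
```

```bash
python3 - <<'E'
from h import *
p=tool()[0];c=cam("wrist"); save(c,"w17.png"); print(p)
lidtops(c,p[2]+.017,[p[:2]])
go([.4541,.239,.0613],188,1)
E
```

```text
[0.45498899 0.23902062 0.08867493]
lid [0.4543 0.2388] z 0.1044 4443 rms 0.0019 arc bins 12
now [0.4549 0.239  0.0886] xang -171.9 tilt [ 0.001  0.001 -1.   ] -> per row (x1): [0.0028 0.0004 0.0909] roll 0.0011 len mm 27.3 deg 0.1
```

View pics/w17.png

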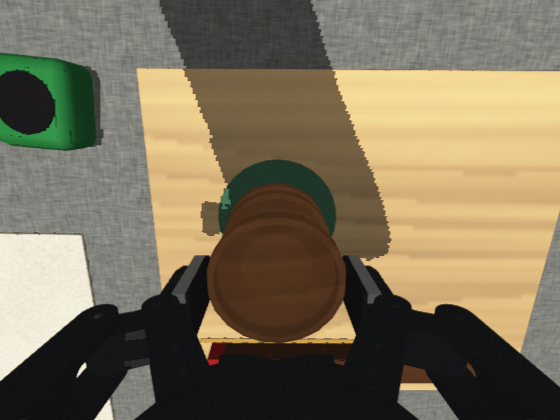

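Aligned within about 1 mm, with the rim at 104.4 mm and a nested target of 78 mm. Lowering 26.4 mm.

Emit:
{"method": "servo_tool", "body": {
  "plan": [
    {"x":0.001,"y":0,"z":0.01,"roll":0},
    {"x":0,"y":0,"z":0.02,"roll":0},
    {"x":0,"y":0,"z":0.018,"roll":0},
    {"x":0,"y":0,"z":0.015,"roll":0},
    {"x":0,"y":0,"z":0.01,"roll":0},
    {"x":0,"y":0,"z":0.007,"roll":0},
    {"x":0,"y":0,"z":0.005,"roll":0},
    {"x":0,"y":0,"z":0.005,"roll":0},
    {"x":0,"y":0,"z":0,"roll":0},
    {"x":0,"y":0,"z":0,"roll":0}
  ]
}}

```text
time: 37.95
tcp_pos: [0.455, 0.239, 0.0621]
orientation: [-0.222, 3.132, 0.001]
force: [-1.2, -1.2, 7.3]
finger_gap: 0.0637
```

```bash
python3 - <<'E'
from h import *
p=tool()[0];c=cam("wrist"); print(p)
lidtops(c,p[2]+.017,[p[:2]])
E
```

```text
[0.45497992 0.23897084 0.06208947]
lid [0.4543 0.2387] z 0.0778 4463 rms 0.002 arc bins 12
```

Rim at 77.8 mm with 7 N up, so it's fully home. Releasing.

Emit:
{"method": "servo_tool", "body": {
  "plan": [
    {"x":0,"y":0,"z":0,"roll":0},
    {"x":0,"y":0,"z":0,"roll":0},
    {"x":0,"y":0,"z":0,"roll":0},
    {"x":0,"y":0,"z":0,"roll":0},
    {"x":0,"y":0,"z":-0.03,"roll":0},
    {"x":0,"y":0,"z":-0.08,"roll":0},
    {"x":0,"y":0,"z":-0.1,"roll":0},
    {"x":0,"y":0,"z":-0.1,"roll":0},
    {"x":0,"y":0,"z":-0.04,"roll":0},
    {"x":0,"y":0,"z":0,"roll":0}
  ],
  "fingers": 85
}}

```text
time: 39.0
tcp_pos: [0.4554, 0.2394, 0.1682]
orientation: [-0.222, 3.13, 0.003]
force: [0.9, 0.6, -0.6]
finger_gap: 0.085
```

Emit:
{"method": "servo_tool", "body": {
  "plan": [
    {"x":0,"y":-0.05,"z":0,"roll":0},
    {"x":0,"y":-0.1,"z":0,"roll":0},
    {"x":0,"y":-0.1,"z":0,"roll":0},
    {"x":0,"y":-0.1,"z":0,"roll":0},
    {"x":-0.02,"y":-0.1,"z":0,"roll":0.01},
    {"x":-0.02,"y":-0.1,"z":0,"roll":0.015},
    {"x":-0.02,"y":-0.1,"z":0,"roll":0.015},
    {"x":-0.02,"y":-0.1,"z":0,"roll":0.015},
    {"x":-0.02,"y":-0.1,"z":0,"roll":0.015},
    {"x":-0.02,"y":-0.1,"z":0,"roll":0.015}
  ],
  "fingers": 50
}}

```text
time: 40.0
tcp_pos: [0.5196, -0.0437, 0.1641]
orientation: [0.009, -3.138, 0.001]
force: [-0.5, -0.5, -0.3]
finger_gap: 0.0501
```

```bash
python3 - <<'E'
from h import *
for n in ["top","scene"]:
    c=cam(n); save(c,n+"18.png"); lidtops(c,.078,[(.4545,.239)])
    for r in manip.trace(n,"foot0")[:4]:
        if r["conf"]<.35 or r["mask"].sum()>400: continue
        X=cloud(c,cv2.dilate(r["mask"].astype(np.uint8),np.ones((3,3)))>0); T=X[X[:,2]>.031]; print(n,"foot",round(r["conf"],2),np.round(T.mean(0),4),len(T))
p=tool()[0];c=cam("wrist"); save(c,"w18.png"); print(p)
lidtops(c,.078,[(.4545,.239)])
go([.53,-.26,.13],180,10)
E
```

```text
lid [0.4538 0.2399] z 0.0777 95 rms 0.0012 arc bins 12
top foot 0.71 [ 0.4993 -0.2835  0.0358] 43
top foot 0.61 [ 0.547  -0.2727  0.036 ] 43
top foot 0.39 [ 0.5715 -0.2298  0.1512] 52
lid [0.4601 0.2393] z 0.0766 114 rms 0.0017 arc bins 12
scene foot 0.7 [ 0.5064 -0.2844  0.0353] 57
scene foot 0.69 [ 0.6114 -0.2699  0.0355] 58
scene foot 0.46 [ 0.5552 -0.2738  0.0359] 56
[ 0.51963945 -0.04272925  0.16435145]
lid (0.4545, 0.239) few 0
now [ 0.5198 -0.0413  0.1646] xang -179.6 tilt [-0.003  0.    -1.   ] -> per row (x10): [-0.0031 -0.0729  0.0115] roll 0.0005 len mm 22.2 deg 0.04
```

View pics/scene18.png

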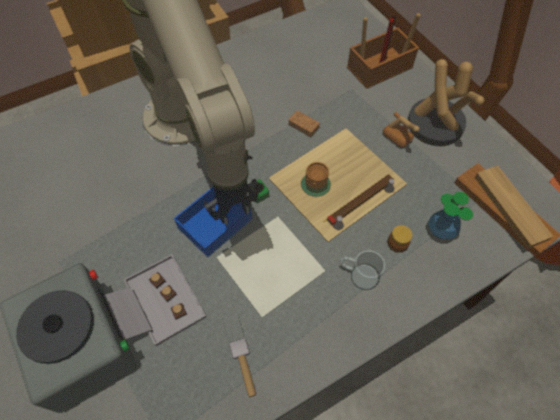

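View pics/top18.png

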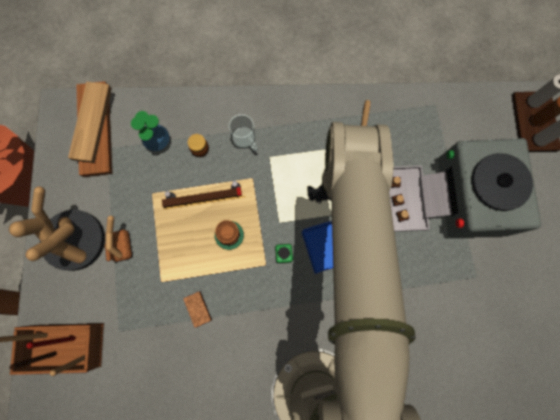

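The scene view shows the lid stack centred on the disc at (317,178) and the batten in line against both posts. Three feet are still in the tray, near (157,279), (168,292) and (179,310). Next I'll collect the feet.

Emit:
{"method": "servo_tool", "body": {
  "plan": [
    {"x":-0.003,"y":-0.08,"z":0.012,"roll":0},
    {"x":-0.003,"y":-0.08,"z":0.012,"roll":0},
    {"x":-0.003,"y":-0.08,"z":0.012,"roll":0},
    {"x":-0.003,"y":-0.08,"z":0.012,"roll":0},
    {"x":-0.003,"y":-0.08,"z":0.012,"roll":0},
    {"x":-0.003,"y":-0.08,"z":0.012,"roll":0},
    {"x":-0.003,"y":-0.08,"z":0.012,"roll":0},
    {"x":-0.003,"y":-0.08,"z":0.012,"roll":0},
    {"x":-0.003,"y":-0.08,"z":0.012,"roll":0},
    {"x":0,"y":0,"z":0,"roll":0}
  ]
}}

```text
time: 41.25
tcp_pos: [0.5293, -0.2596, 0.1324]
orientation: [0.008, -3.139, 0.002]
force: [-0.6, -0.4, -0.8]
finger_gap: 0.0498
```

```bash
cat >> h.py <<'E'
def feet(c,g):
    X=cloud(c,c["d"]>0)
    for q in g:
        T=X[(np.hypot(X[:,0]-q[0],X[:,1]-q[1])<.022)&(abs(X[:,2]-.036)<.004)]
        if len(T)<8: print("foot",q,"few",len(T)); continue
        m,r=cv2.minEnclosingCircle((T[:,:2]*1000).astype(np.float32)); print("foot",np.round(T.mean(0),4),"circ",np.round(m,1),round(r,1),len(T))
E
python3 - <<'E'
from h import *
p=tool()[0];c=cam("wrist"); save(c,"w19.png"); print(p,tool()[0])
feet(c,[(.503,-.284),(.551,-.273),(.608,-.27)])
go([.608,-.27,.021],180,1)
E
```

```text
[ 0.52931422 -0.25958986  0.13243623] [ 0.52989778 -0.25747882  0.13260827]
foot [ 0.5013 -0.2855  0.0359] circ [ 501.7 -285.7] 10.8 580
foot [ 0.5492 -0.275   0.0359] circ [ 550. -275.] 11.0 508
foot [ 0.6061 -0.2709  0.0358] circ [ 607.  -271.1] 11.0 443
now [ 0.5299 -0.2575  0.1326] xang -179.6 tilt [-0.002  0.    -1.   ] -> per row (x1): [-0.2608 -0.0436  0.3715] roll 0.0042 len mm 136.8 deg 0.38
```

View pics/w19.png

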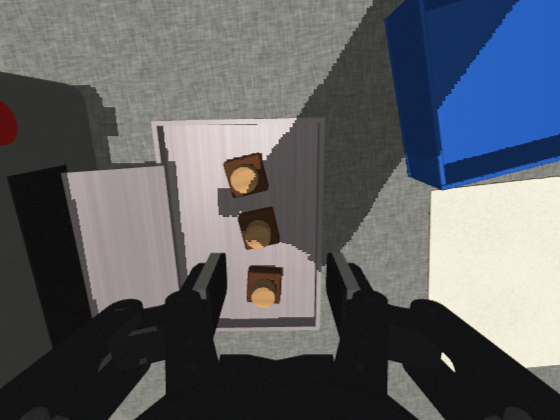

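Emit:
{"method": "servo_tool", "body": {
  "plan": [
    {"x":-0.05,"y":-0.009,"z":0,"roll":0},
    {"x":-0.07,"y":-0.012,"z":0,"roll":0.004},
    {"x":-0.07,"y":-0.012,"z":0,"roll":0},
    {"x":-0.067,"y":-0.012,"z":0.01,"roll":0},
    {"x":0,"y":0,"z":0.05,"roll":0},
    {"x":0,"y":0,"z":0.08,"roll":0},
    {"x":0,"y":0,"z":0.08,"roll":0},
    {"x":0,"y":0,"z":0.06,"roll":0},
    {"x":0,"y":0,"z":0.04,"roll":0},
    {"x":0,"y":0,"z":0,"roll":0}
  ]
}}

```text
time: 42.3
tcp_pos: [0.6064, -0.2682, 0.0352]
orientation: [0.004, -3.138, -0.003]
force: [-0.1, 0.6, 0.2]
finger_gap: 0.0502
```

```bash
python3 - <<'E'
from h import *
p=tool()[0];c=cam("wrist"); save(c,"w20.png"); print(p,tool()[0])
go([.607,-.271,.0235],180,1)
E
```

```text
[ 0.606365   -0.26822483  0.03520096] [ 0.60723325 -0.26902493  0.03682066]
now [ 0.6072 -0.269   0.0368] xang -179.9 tilt [-0.002  0.001 -1.   ] -> per row (x1): [ 0.0007 -0.0066  0.0444] roll 0.0016 len mm 13.5 deg 0.14
```

View pics/w20.png

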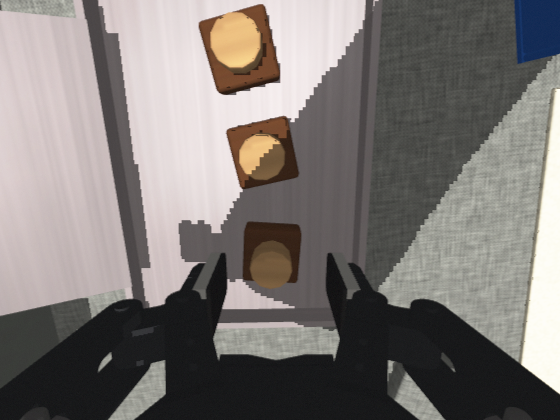

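The spigot at (271,263) sits between the fingers. Descending 13 mm, then closing.

Emit:
{"method": "servo_tool", "body": {
  "plan": [
    {"x":0,"y":-0.005,"z":0.015,"roll":0},
    {"x":0,"y":0,"z":0.015,"roll":0},
    {"x":0,"y":0,"z":0.012,"roll":0},
    {"x":0,"y":0,"z":0,"roll":0},
    {"x":0,"y":0,"z":0,"roll":0},
    {"x":0,"y":0,"z":0,"roll":0},
    {"x":0,"y":0,"z":0,"roll":0},
    {"x":0,"y":0,"z":0,"roll":0},
    {"x":0,"y":0,"z":0,"roll":0},
    {"x":0,"y":0,"z":0,"roll":0}
  ]
}}

```text
time: 43.35
tcp_pos: [0.6079, -0.2718, 0.0251]
orientation: [0.002, -3.142, 0.0]
force: [0.2, 0.4, -0.6]
finger_gap: 0.05
```

Emit:
{"method": "servo_tool", "body": {
  "plan": [
    {"x":0,"y":0,"z":0,"roll":0},
    {"x":0,"y":0,"z":0,"roll":0},
    {"x":0,"y":0,"z":0,"roll":0},
    {"x":0,"y":0,"z":0,"roll":0},
    {"x":0,"y":0,"z":0,"roll":0},
    {"x":0,"y":0,"z":0,"roll":0},
    {"x":0,"y":0,"z":0,"roll":0},
    {"x":0,"y":0,"z":-0.02,"roll":0},
    {"x":0,"y":0,"z":-0.06,"roll":0},
    {"x":0,"y":0,"z":-0.08,"roll":0}
  ],
  "fingers": 10
}}

```text
time: 44.35
tcp_pos: [0.6066, -0.2711, 0.072]
orientation: [0.003, -3.138, -0.002]
force: [0.4, -0.6, -1.1]
finger_gap: 0.0188
```

Emit:
{"method": "servo_tool", "body": {
  "plan": [
    {"x":0,"y":0,"z":-0.1,"roll":0},
    {"x":0,"y":0,"z":-0.1,"roll":0},
    {"x":0,"y":0,"z":-0.06,"roll":0},
    {"x":0,"y":0,"z":0,"roll":0},
    {"x":0,"y":0,"z":0,"roll":0},
    {"x":0,"y":0,"z":0,"roll":0},
    {"x":0,"y":0,"z":0,"roll":0},
    {"x":0,"y":0,"z":0,"roll":0},
    {"x":0,"y":0,"z":0,"roll":0},
    {"x":0,"y":0,"z":0,"roll":0}
  ]
}}

```text
time: 45.35
tcp_pos: [0.6078, -0.2717, 0.1507]
orientation: [0.002, -3.141, -0.0]
force: [-0.8, -0.1, -0.5]
finger_gap: 0.019
```

```bash
python3 - <<'E'
from h import *
p=tool()[0];c=cam("wrist"); save(c,"w21.png"); print(p,tool()[0])
b=manip.get_obs(); print(b["finger_gap"])
c=cam("top"); r=manip.trace("top","tote"); print([x["conf"] for x in r]); 
go([.455,-.11,.15],180,10)
E
```

```text
[ 0.60777671 -0.27168573  0.15073455] [ 0.60781049 -0.27173758  0.15085208]
0.019134671533741147
[0.93]
now [ 0.6079 -0.2717  0.151 ] xang -179.9 tilt [-0. -0. -1.] -> per row (x10): [0.0509 0.054  0.0003] roll 0.0001 len mm 22.3 deg 0.01
```

View pics/w21.png

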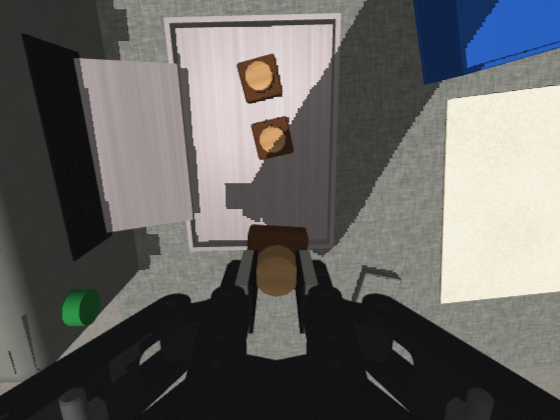

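```bash
python3 - <<'E'
from h import *
go([.462,-.112,.15],195,10)
E
```

```text
now [ 0.6079 -0.2717  0.151 ] xang -179.9 tilt [-0. -0. -1.] -> per row (x10): [0.0421 0.0588 0.0003] roll -0.0166 len mm 21.7 deg -1.49
```

Emit:
{"method": "servo_tool", "body": {
  "plan": [
    {"x":0.046,"y":0.065,"z":0,"roll":-0.018},
    {"x":0.046,"y":0.065,"z":0,"roll":-0.018},
    {"x":0.046,"y":0.065,"z":0,"roll":-0.018},
    {"x":0.046,"y":0.065,"z":0,"roll":-0.018},
    {"x":0.046,"y":0.065,"z":0,"roll":-0.018},
    {"x":0.046,"y":0.065,"z":0,"roll":-0.018},
    {"x":0.046,"y":0.065,"z":0,"roll":-0.018},
    {"x":0.046,"y":0.065,"z":0,"roll":-0.018},
    {"x":0.046,"y":0.065,"z":0,"roll":-0.018},
    {"x":0,"y":0,"z":0,"roll":0}
  ]
}}

```text
time: 46.5
tcp_pos: [0.4633, -0.11, 0.1512]
orientation: [0.406, -3.115, -0.002]
force: [0.0, 0.2, 0.2]
finger_gap: 0.019
```

```bash
python3 - <<'E'
from h import *
p=tool()[0];c=cam("wrist"); save(c,"w22.png"); print(p,tool()[0])
X=cloud(c,c["d"]>0)
hsv=cv2.cvtColor(c["p"],cv2.COLOR_RGB2HSV)
bl=(hsv[...,0]>100)&(hsv[...,0]<130)&(hsv[...,1]>150)
X=cloud(c,bl); F=X[X[:,2]<.012]; print(len(F),np.median(F[:,2]))
print("floor",cv2.minAreaRect((F[:,:2]*1000).astype(np.float32)))
T=X[(X[:,2]>.052)]; r=cv2.minAreaRect((T[:,:2]*1000).astype(np.float32)); print("rim",r,cv2.boxPoints(r).tolist())
go([.462,-.112,.04],195,1)
E
```

```text
[ 0.46326014 -0.10995138  0.15116303] [ 0.46441404 -0.11116484  0.15143007]
23519 0.004046375745140274
floor ((421.2061462402344, -82.66207122802734), (123.09530639648438, 177.8668975830078), 15.568421363830566)
rim ((419.2868347167969, -76.97872161865234), (129.89588928222656, 169.51722717285156), 15.37276840209961) [[334.19329833984375, -12.47020149230957], [379.1319580078125, -175.92236328125], [504.38037109375, -141.48724365234375], [459.44171142578125, 21.964920043945312]]
now [ 0.4644 -0.1112  0.1514] xang -165.2 tilt [ 0.001  0.001 -1.   ] -> per row (x1): [ 0.0088 -0.0008  0.3714] roll -0.0027 len mm 111.5 deg -0.24
```

View pics/w22.png

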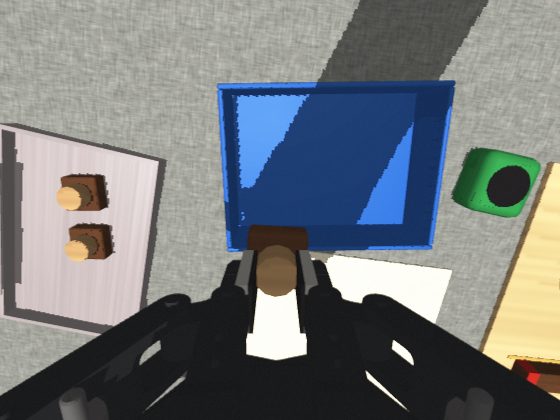

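Emit:
{"method": "servo_tool", "body": {
  "plan": [
    {"x":0.028,"y":0.012,"z":0.02,"roll":0},
    {"x":0,"y":0,"z":0.05,"roll":0},
    {"x":0,"y":0,"z":0.07,"roll":0},
    {"x":0,"y":0,"z":0.07,"roll":0},
    {"x":0,"y":0,"z":0.07,"roll":0},
    {"x":0,"y":0,"z":0.05,"roll":0},
    {"x":0,"y":0,"z":0.04,"roll":0},
    {"x":0,"y":0,"z":0.02,"roll":0},
    {"x":0,"y":0,"z":0,"roll":0},
    {"x":0,"y":0,"z":0,"roll":0}
  ]
}}

```text
time: 47.55
tcp_pos: [0.4562, -0.1109, 0.0345]
orientation: [-0.401, 3.115, -0.001]
force: [-0.5, -0.1, -0.2]
finger_gap: 0.019
```

Emit:
{"method": "servo_tool", "body": {
  "plan": [
    {"x":0,"y":0,"z":0.015,"roll":0},
    {"x":0,"y":0,"z":0,"roll":0},
    {"x":0,"y":0,"z":0,"roll":0},
    {"x":0,"y":0,"z":0,"roll":0},
    {"x":0,"y":0,"z":-0.03,"roll":0},
    {"x":0,"y":0,"z":-0.07,"roll":0},
    {"x":0,"y":0,"z":-0.1,"roll":0},
    {"x":0,"y":0,"z":-0.1,"roll":0},
    {"x":0,"y":0,"z":-0.06,"roll":0},
    {"x":0,"y":0,"z":0,"roll":0}
  ],
  "fingers": 34
}}

```text
time: 48.55
tcp_pos: [0.4577, -0.1111, 0.141]
orientation: [-0.4, 3.11, -0.002]
force: [1.1, 0.0, 0.1]
finger_gap: 0.0342
```

```bash
python3 - <<'E'
from h import *
p=tool()[0];c=cam("wrist"); save(c,"w23.png"); print(p,tool()[0])
feet(c,[(.5017,-.2857),(.550,-.275)])
go([.530,-.265,.13],180,10)
E
```

```text
[ 0.45770284 -0.11108115  0.14104732] [ 0.45671943 -0.11083039  0.13923641]
foot [ 0.5008 -0.2842  0.0357] circ [ 501.6 -284.8] 11.4 550
foot [ 0.5487 -0.274   0.0357] circ [ 549.5 -274.7] 11.0 481
now [ 0.4567 -0.1108  0.1392] xang -165.3 tilt [ 0.003 -0.    -1.   ] -> per row (x10): [-0.017  -0.0545  0.0032] roll 0.0163 len mm 17.1 deg 1.47
```

View pics/w23.png

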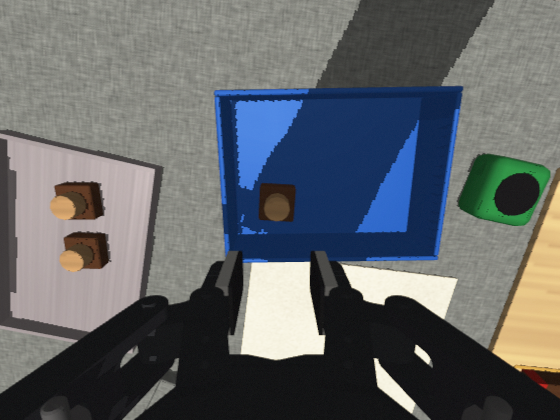

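```bash
python3 - <<'E'
from h import *
go([.550,-.275,.11],180,8)
E
```

```text
now [ 0.4567 -0.1108  0.1392] xang -165.3 tilt [ 0.003 -0.    -1.   ] -> per row (x8): [-0.0287 -0.0735  0.0123] roll 0.0204 len mm 23.9 deg 1.83
```

Emit:
{"method": "servo_tool", "body": {
  "plan": [
    {"x":-0.029,"y":-0.0735,"z":0.003,"roll":0.0204},
    {"x":-0.029,"y":-0.0735,"z":0.003,"roll":0.0204},
    {"x":-0.029,"y":-0.0735,"z":0.012,"roll":0.0204},
    {"x":-0.029,"y":-0.0735,"z":0.012,"roll":0.0204},
    {"x":-0.029,"y":-0.0735,"z":0.012,"roll":0.0204},
    {"x":-0.029,"y":-0.0735,"z":0.016,"roll":0.0204},
    {"x":-0.029,"y":-0.0735,"z":0.02,"roll":0.0204},
    {"x":-0.029,"y":-0.0735,"z":0.02,"roll":0.0204},
    {"x":0,"y":0,"z":0,"roll":0},
    {"x":0,"y":0,"z":0,"roll":0}
  ],
  "fingers": 50
}}

```text
time: 49.6
tcp_pos: [0.5487, -0.2748, 0.1067]
orientation: [-0.001, -3.139, -0.001]
force: [-0.1, 1.2, -0.4]
finger_gap: 0.05
```

Emit:
{"method": "servo_tool", "body": {
  "plan": [
    {"x":0,"y":0,"z":0.05,"roll":0},
    {"x":0,"y":0,"z":0.06,"roll":0},
    {"x":0,"y":0,"z":0.06,"roll":0},
    {"x":0,"y":0,"z":0.05,"roll":0},
    {"x":0,"y":0,"z":0.03,"roll":0},
    {"x":0,"y":0,"z":0,"roll":0},
    {"x":0,"y":0,"z":0,"roll":0},
    {"x":0,"y":0,"z":0,"roll":0},
    {"x":0,"y":0,"z":0,"roll":0},
    {"x":0,"y":0,"z":0,"roll":0}
  ]
}}

```text
time: 50.6
tcp_pos: [0.5501, -0.275, 0.0338]
orientation: [0.001, 3.141, -0.001]
force: [0.0, -0.0, 0.4]
finger_gap: 0.0501
```

```bash
python3 - <<'E'
from h import *
p=tool()[0];c=cam("wrist"); save(c,"w24.png"); print(p,tool()[0])
feet(c,[(.5017,-.2857),(.550,-.275)])
go([.550,-.275,.0235],180,1)
E
```

```text
[ 0.55005252 -0.27502365  0.03378201] [ 0.54990214 -0.27499905  0.03361305]
foot [ 0.5013 -0.2858  0.0359] circ [ 501.9 -285.9] 10.9 1668
foot [ 0.5489 -0.2754  0.0359] circ [ 550.  -275.3] 11.2 1344
now [ 0.5499 -0.275   0.0336] xang 180.0 tilt [ 0.001 -0.    -1.   ] -> per row (x1): [-0.0003  0.      0.0337] roll -0.0002 len mm 10.1 deg -0.02
```

View pics/w24.png

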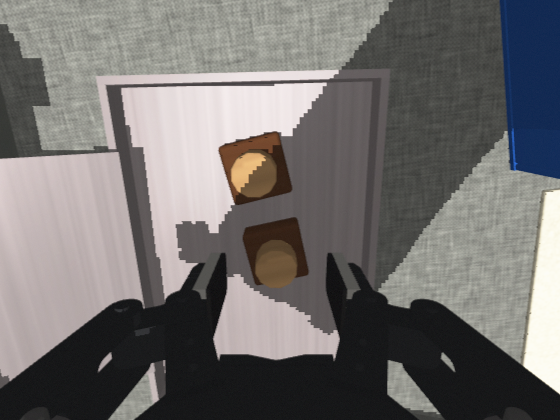

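Aligned. Descending 10 mm, gripping and lifting.

Emit:
{"method": "servo_tool", "body": {
  "plan": [
    {"x":0,"y":0,"z":0.015,"roll":0},
    {"x":0,"y":0,"z":0.012,"roll":0},
    {"x":0,"y":0,"z":0.005,"roll":0},
    {"x":0,"y":0,"z":0,"roll":0},
    {"x":0,"y":0,"z":0,"roll":0},
    {"x":0,"y":0,"z":0,"roll":0},
    {"x":0,"y":0,"z":0,"roll":0},
    {"x":0,"y":0,"z":0,"roll":0},
    {"x":0,"y":0,"z":0,"roll":0},
    {"x":0,"y":0,"z":0,"roll":0}
  ]
}}

```text
time: 51.65
tcp_pos: [0.5497, -0.2748, 0.0236]
orientation: [0.001, 3.142, -0.0]
force: [-0.3, -0.9, -0.2]
finger_gap: 0.0498
```

Emit:
{"method": "servo_tool", "body": {
  "plan": [
    {"x":0,"y":0,"z":0,"roll":0},
    {"x":0,"y":0,"z":0,"roll":0},
    {"x":0,"y":0,"z":0,"roll":0},
    {"x":0,"y":0,"z":0,"roll":0},
    {"x":0,"y":0,"z":0,"roll":0},
    {"x":0,"y":0,"z":0,"roll":0},
    {"x":0,"y":0,"z":0,"roll":0},
    {"x":0,"y":0,"z":-0.02,"roll":0},
    {"x":0,"y":0,"z":-0.06,"roll":0},
    {"x":0,"y":0,"z":-0.08,"roll":0}
  ],
  "fingers": 10
}}

```text
time: 52.65
tcp_pos: [0.5485, -0.2743, 0.0707]
orientation: [-0.001, -3.138, -0.002]
force: [-0.1, 0.0, 0.0]
finger_gap: 0.0194
```

Emit:
{"method": "servo_tool", "body": {
  "plan": [
    {"x":0,"y":0,"z":-0.1,"roll":0},
    {"x":0,"y":0,"z":-0.1,"roll":0},
    {"x":0,"y":0,"z":-0.06,"roll":0},
    {"x":0,"y":0,"z":0,"roll":0},
    {"x":0,"y":0,"z":0,"roll":0},
    {"x":0,"y":0,"z":0,"roll":0},
    {"x":0,"y":0,"z":0,"roll":0},
    {"x":0,"y":0,"z":0,"roll":0},
    {"x":0,"y":0,"z":0,"roll":0},
    {"x":0,"y":0,"z":0,"roll":0}
  ]
}}

```text
time: 53.65
tcp_pos: [0.5496, -0.2748, 0.1493]
orientation: [-0.001, -3.141, -0.0]
force: [-0.0, 0.1, -1.5]
finger_gap: 0.0191
```

```bash
python3 - <<'E'
from h import *
p=tool()[0]
# tote (xt .026, yt +.042)
t=np.array([.4193,-.077]);a=np.radians(15.4);ex=np.array([np.cos(a),np.sin(a)]);ey=np.array([-ex[1],ex[0]])
q=t+.028*ex+.042*ey; print(q,np.hypot(*q), "mid",t+.028*ex+.0*ey)
go([*q,p[2]],195.4,10)
E
```

```text
[ 0.43514131 -0.02907242] 0.43611141832027805 mid [ 0.44629467 -0.06956443]
now [ 0.5496 -0.2748  0.1493] xang 180.0 tilt [-0.  0. -1.] -> per row (x10): [0.0281 0.0862 0.    ] roll -0.0171 len mm 27.2 deg -1.54
```

Emit:
{"method": "servo_tool", "body": {
  "plan": [
    {"x":0.028,"y":0.086,"z":0,"roll":-0.017},
    {"x":0.028,"y":0.086,"z":0,"roll":-0.017},
    {"x":0.028,"y":0.086,"z":0,"roll":-0.017},
    {"x":0.028,"y":0.086,"z":0,"roll":-0.017},
    {"x":0.028,"y":0.086,"z":0,"roll":-0.017},
    {"x":0.028,"y":0.086,"z":0,"roll":-0.017},
    {"x":0.028,"y":0.086,"z":0,"roll":-0.017},
    {"x":0.028,"y":0.086,"z":0,"roll":-0.017},
    {"x":0.028,"y":0.086,"z":0,"roll":-0.017},
    {"x":0.028,"y":0.086,"z":0,"roll":-0.017}
  ]
}}

```text
time: 54.65
tcp_pos: [0.4353, -0.0286, 0.1497]
orientation: [-0.419, 3.113, -0.0]
force: [0.1, 0.7, 0.8]
finger_gap: 0.0193
```

Emit:
{"method": "servo_tool", "body": {
  "plan": [
    {"x":0,"y":0,"z":0.03,"roll":0},
    {"x":0,"y":0,"z":0.05,"roll":0},
    {"x":0,"y":0,"z":0.05,"roll":0},
    {"x":0,"y":0,"z":0.04,"roll":0},
    {"x":0,"y":0,"z":0.02,"roll":0},
    {"x":0,"y":0,"z":0,"roll":0},
    {"x":0,"y":0,"z":0,"roll":0},
    {"x":0,"y":0,"z":0,"roll":0},
    {"x":0,"y":0,"z":0,"roll":0},
    {"x":0,"y":0,"z":0,"roll":0}
  ]
}}

```text
time: 55.65
tcp_pos: [0.4361, -0.0294, 0.0929]
orientation: [-0.418, 3.113, -0.0]
force: [-0.8, -0.4, -0.9]
finger_gap: 0.0191
```

```bash
python3 - <<'E'
from h import *
p=tool()[0];c=cam("wrist"); save(c,"w25.png"); print(p,tool()[0])
go([.435,-.029,.035],195.4,1)
E
```

```text
[ 0.43606117 -0.0294246   0.09292036] [ 0.43593538 -0.0294462   0.092817  ]
now [ 0.4359 -0.0294  0.0928] xang -164.7 tilt [ 0.  0. -1.] -> per row (x1): [0.0027 0.0023 0.1927] roll -0.0013 len mm 57.8 deg -0.12
```

View pics/w25.png

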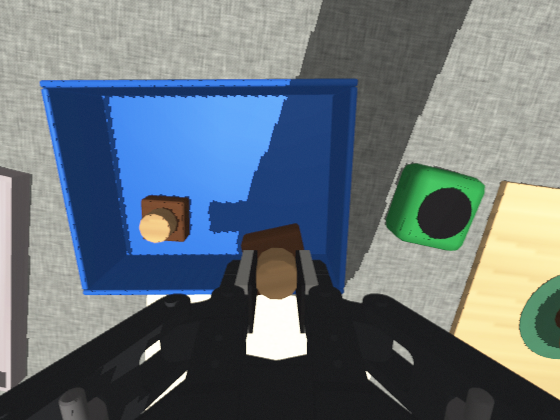

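Emit:
{"method": "servo_tool", "body": {
  "plan": [
    {"x":0.002,"y":-0.006,"z":0.03,"roll":0},
    {"x":0,"y":0,"z":0.05,"roll":0},
    {"x":0,"y":0,"z":0.05,"roll":0},
    {"x":0,"y":0,"z":0.04,"roll":0},
    {"x":0,"y":0,"z":0.02,"roll":0},
    {"x":0,"y":0,"z":0,"roll":0},
    {"x":0,"y":0,"z":0,"roll":0},
    {"x":0,"y":0,"z":0,"roll":0},
    {"x":0,"y":0,"z":0,"roll":0},
    {"x":0,"y":0,"z":0,"roll":0}
  ]
}}

```text
time: 56.7
tcp_pos: [0.436, -0.0313, 0.0359]
orientation: [-0.418, 3.113, -0.0]
force: [0.3, 0.4, -0.4]
finger_gap: 0.019
```

Emit:
{"method": "servo_tool", "body": {
  "plan": [
    {"x":0,"y":0,"z":0,"roll":0},
    {"x":0,"y":0,"z":0,"roll":0},
    {"x":0,"y":0,"z":0,"roll":0},
    {"x":0,"y":0,"z":0,"roll":0},
    {"x":0,"y":0,"z":-0.03,"roll":0},
    {"x":0,"y":0,"z":-0.07,"roll":0},
    {"x":0,"y":0,"z":-0.1,"roll":0},
    {"x":0,"y":0,"z":-0.1,"roll":0},
    {"x":0,"y":0,"z":-0.06,"roll":0},
    {"x":0,"y":0,"z":0,"roll":0}
  ],
  "fingers": 34
}}

```text
time: 57.7
tcp_pos: [0.4376, -0.0314, 0.1468]
orientation: [-0.417, 3.108, -0.0]
force: [-0.0, -0.4, -0.1]
finger_gap: 0.034
```

```bash
python3 - <<'E'
from h import *
p=tool()[0];c=cam("wrist"); save(c,"w26.png"); print(p,tool()[0])
feet(c,[(.5019,-.2859)])
go([.502,-.286,.11],180,10)
E
```

```text
[ 0.43757145 -0.03138757  0.14683062] [ 0.43658348 -0.03133767  0.14507288]
foot (0.5019, -0.2859) few 0
now [ 0.4366 -0.0313  0.1451] xang -164.7 tilt [ 0.003  0.    -1.   ] -> per row (x10): [-0.0092 -0.0874  0.0117] roll 0.017 len mm 26.6 deg 1.53
```

View pics/w26.png

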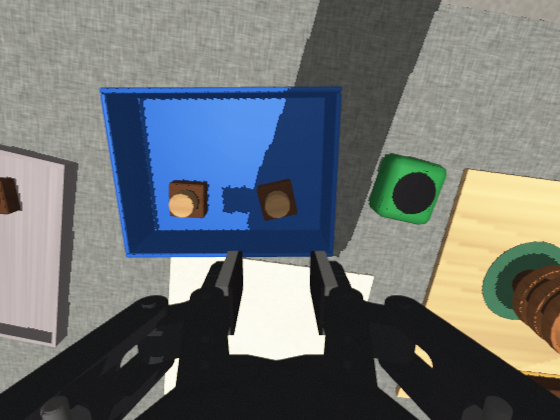

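Two feet are in the tote at (187,198) and (277,200). Going for the third, partly visible at (8,195).

Emit:
{"method": "servo_tool", "body": {
  "plan": [
    {"x":-0.009,"y":-0.0875,"z":0.002,"roll":0.017},
    {"x":-0.009,"y":-0.0875,"z":0.002,"roll":0.017},
    {"x":-0.009,"y":-0.0875,"z":0.008,"roll":0.017},
    {"x":-0.009,"y":-0.0875,"z":0.015,"roll":0.017},
    {"x":-0.009,"y":-0.0875,"z":0.015,"roll":0.017},
    {"x":-0.009,"y":-0.0875,"z":0.015,"roll":0.017},
    {"x":-0.009,"y":-0.0875,"z":0.015,"roll":0.017},
    {"x":-0.009,"y":-0.0875,"z":0.015,"roll":0.017},
    {"x":-0.009,"y":-0.0875,"z":0.015,"roll":0.017},
    {"x":-0.009,"y":-0.0875,"z":0.015,"roll":0.017}
  ],
  "fingers": 50
}}

```text
time: 58.75
tcp_pos: [0.4999, -0.287, 0.1069]
orientation: [-0.002, -3.139, -0.001]
force: [1.0, 0.7, 0.4]
finger_gap: 0.05
```

Emit:
{"method": "servo_tool", "body": {
  "plan": [
    {"x":0,"y":0,"z":0.03,"roll":0},
    {"x":0,"y":0,"z":0.06,"roll":0},
    {"x":0,"y":0,"z":0.06,"roll":0},
    {"x":0,"y":0,"z":0.05,"roll":0},
    {"x":0,"y":0,"z":0.03,"roll":0},
    {"x":0,"y":0,"z":0,"roll":0},
    {"x":0,"y":0,"z":0,"roll":0},
    {"x":0,"y":0,"z":0,"roll":0},
    {"x":0,"y":0,"z":0,"roll":0},
    {"x":0,"y":0,"z":0,"roll":0}
  ]
}}

```text
time: 59.75
tcp_pos: [0.5008, -0.2865, 0.04]
orientation: [0.0, 3.141, -0.001]
force: [0.3, 0.4, 0.6]
finger_gap: 0.0498
```

```bash
python3 - <<'E'
from h import *
p=tool()[0];c=cam("wrist"); save(c,"w27.png"); print(p,tool()[0])
feet(c,[(.502,-.286)])
go([.502,-.286,.0235],180,1)
E
```

```text
[ 0.5008477  -0.28649288  0.04003141] [ 0.50076889 -0.28645688  0.03990207]
foot [ 0.5006 -0.2857  0.0358] circ [ 501.3 -285.9] 11.2 1240
now [ 0.5008 -0.2865  0.0399] xang 180.0 tilt [ 0.001 -0.    -1.   ] -> per row (x1): [-0.0041  0.0015  0.0547] roll -0.0002 len mm 16.5 deg -0.02
```

View pics/w27.png

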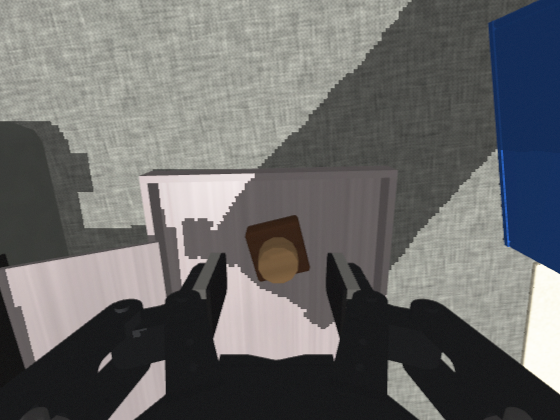

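Emit:
{"method": "servo_tool", "body": {
  "plan": [
    {"x":-0.002,"y":0,"z":0.02,"roll":0},
    {"x":0,"y":0,"z":0.02,"roll":0},
    {"x":0,"y":0,"z":0.01,"roll":0},
    {"x":0,"y":0,"z":0.004,"roll":0},
    {"x":0,"y":0,"z":0,"roll":0},
    {"x":0,"y":0,"z":0,"roll":0},
    {"x":0,"y":0,"z":0,"roll":0},
    {"x":0,"y":0,"z":0,"roll":0},
    {"x":0,"y":0,"z":0,"roll":0},
    {"x":0,"y":0,"z":0,"roll":0}
  ]
}}

```text
time: 60.8
tcp_pos: [0.5012, -0.2863, 0.0233]
orientation: [0.0, 3.142, -0.0]
force: [1.0, -0.6, -0.1]
finger_gap: 0.0501
```

Emit:
{"method": "servo_tool", "body": {
  "plan": [
    {"x":0,"y":0,"z":0,"roll":0},
    {"x":0,"y":0,"z":0,"roll":0},
    {"x":0,"y":0,"z":0,"roll":0},
    {"x":0,"y":0,"z":0,"roll":0},
    {"x":0,"y":0,"z":0,"roll":0},
    {"x":0,"y":0,"z":0,"roll":0},
    {"x":0,"y":0,"z":0,"roll":0},
    {"x":0,"y":0,"z":-0.02,"roll":0},
    {"x":0,"y":0,"z":-0.06,"roll":0},
    {"x":0,"y":0,"z":-0.08,"roll":0}
  ],
  "fingers": 10
}}

```text
time: 61.8
tcp_pos: [0.5, -0.2856, 0.0705]
orientation: [-0.0, -3.138, -0.002]
force: [0.7, -0.5, 0.4]
finger_gap: 0.0192
```

Emit:
{"method": "servo_tool", "body": {
  "plan": [
    {"x":0,"y":0,"z":-0.1,"roll":0},
    {"x":0,"y":0,"z":-0.1,"roll":0},
    {"x":0,"y":0,"z":-0.06,"roll":0},
    {"x":0,"y":0,"z":0,"roll":0},
    {"x":0,"y":0,"z":0,"roll":0},
    {"x":0,"y":0,"z":0,"roll":0},
    {"x":0,"y":0,"z":0,"roll":0},
    {"x":0,"y":0,"z":0,"roll":0},
    {"x":0,"y":0,"z":0,"roll":0},
    {"x":0,"y":0,"z":0,"roll":0}
  ]
}}

```text
time: 62.8
tcp_pos: [0.501, -0.2863, 0.149]
orientation: [-0.001, -3.141, -0.0]
force: [0.2, 0.9, -0.3]
finger_gap: 0.0191
```

```bash
python3 - <<'E'
from h import *
p=tool()[0]
go([.447,-.0705,p[2]],195.4,10)
E
```

```text
now [ 0.501  -0.2863  0.149 ] xang 180.0 tilt [-0.001  0.    -1.   ] -> per row (x10): [0.0092 0.0738 0.    ] roll -0.0171 len mm 22.3 deg -1.54
```

Emit:
{"method": "servo_tool", "body": {
  "plan": [
    {"x":0.009,"y":0.074,"z":0,"roll":-0.017},
    {"x":0.009,"y":0.074,"z":0,"roll":-0.017},
    {"x":0.009,"y":0.074,"z":0,"roll":-0.017},
    {"x":0.009,"y":0.074,"z":0,"roll":-0.017},
    {"x":0.009,"y":0.074,"z":0,"roll":-0.017},
    {"x":0.009,"y":0.074,"z":0,"roll":-0.017},
    {"x":0.009,"y":0.074,"z":0,"roll":-0.017},
    {"x":0.009,"y":0.074,"z":0,"roll":-0.017},
    {"x":0.009,"y":0.074,"z":0,"roll":-0.017},
    {"x":0.009,"y":0.074,"z":0,"roll":-0.017}
  ]
}}

```text
time: 63.8
tcp_pos: [0.4473, -0.0682, 0.1493]
orientation: [-0.421, 3.113, -0.0]
force: [0.7, 0.4, 0.2]
finger_gap: 0.0192
```

Emit:
{"method": "servo_tool", "body": {
  "plan": [
    {"x":0,"y":0,"z":0.03,"roll":0},
    {"x":0,"y":0,"z":0.05,"roll":0},
    {"x":0,"y":0,"z":0.05,"roll":0},
    {"x":0,"y":0,"z":0.04,"roll":0},
    {"x":0,"y":0,"z":0.02,"roll":0},
    {"x":0,"y":0,"z":0,"roll":0},
    {"x":0,"y":0,"z":0,"roll":0},
    {"x":0,"y":0,"z":0,"roll":0},
    {"x":0,"y":0,"z":0,"roll":0},
    {"x":0,"y":0,"z":0,"roll":0}
  ]
}}

```text
time: 64.8
tcp_pos: [0.4482, -0.0698, 0.0926]
orientation: [-0.418, 3.113, -0.0]
force: [-0.1, 0.1, -0.3]
finger_gap: 0.0193
```

```bash
python3 - <<'E'
from h import *
p=tool()[0];c=cam("wrist"); save(c,"w28.png"); print(p,tool()[0])
feet(c,[(.455,-.11),(.436,-.031)])
go([.447,-.0705,.048],195.4,1)
E
```

```text
[ 0.44817169 -0.06980756  0.09261103] [ 0.44811571 -0.06979041  0.09251448]
foot [ 0.4563 -0.1108  0.0358] circ [ 457.  -110.9] 10.9 750
foot [ 0.4353 -0.0317  0.0358] circ [435.7 -31.3] 10.9 743
now [ 0.4481 -0.0698  0.0925] xang -164.7 tilt [ 0.  0. -1.] -> per row (x1): [ 0.0043 -0.0013  0.1484] roll -0.0013 len mm 44.5 deg -0.12
```

View pics/w28.png

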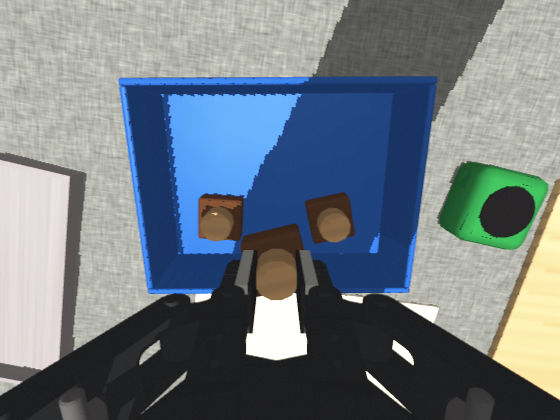

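Emit:
{"method": "servo_tool", "body": {
  "plan": [
    {"x":0,"y":-0.004,"z":0.03,"roll":0},
    {"x":0,"y":0,"z":0.05,"roll":0},
    {"x":0,"y":0,"z":0.04,"roll":0},
    {"x":0,"y":0,"z":0.03,"roll":0},
    {"x":0,"y":0,"z":0.003,"roll":0},
    {"x":0,"y":0,"z":0,"roll":0},
    {"x":0,"y":0,"z":0,"roll":0},
    {"x":0,"y":0,"z":0,"roll":0},
    {"x":0,"y":0,"z":0,"roll":0},
    {"x":0,"y":0,"z":0,"roll":0}
  ]
}}

```text
time: 65.85
tcp_pos: [0.4484, -0.0709, 0.0466]
orientation: [-0.418, 3.113, -0.0]
force: [0.5, -0.9, -0.9]
finger_gap: 0.0193
```

Emit:
{"method": "servo_tool", "body": {
  "plan": [
    {"x":0,"y":0,"z":0,"roll":0},
    {"x":0,"y":0,"z":0,"roll":0},
    {"x":0,"y":0,"z":0,"roll":0},
    {"x":0,"y":0,"z":0,"roll":0},
    {"x":0,"y":0,"z":-0.03,"roll":0},
    {"x":0,"y":0,"z":-0.07,"roll":0},
    {"x":0,"y":0,"z":-0.1,"roll":0},
    {"x":0,"y":0,"z":-0.1,"roll":0},
    {"x":0,"y":0,"z":-0.1,"roll":0},
    {"x":0,"y":0,"z":0,"roll":0}
  ],
  "fingers": 34
}}

```text
time: 66.85
tcp_pos: [0.4508, -0.0713, 0.1711]
orientation: [-0.416, 3.106, -0.001]
force: [0.4, 0.2, -0.6]
finger_gap: 0.0345
```

```bash
python3 - <<'E'
from h import *
p=tool()[0];c=cam("wrist"); save(c,"w29.png"); print(p,tool()[0])
feet(c,[(.457,-.111),(.447,-.071),(.436,-.031)])
go([.47,.05,.25],188,10)
E
```

```text
[ 0.45076805 -0.07133335  0.17106489] [ 0.44971594 -0.07111345  0.16891546]
foot [ 0.4566 -0.1107  0.0359] circ [ 457.  -110.7] 11.0 415
foot [ 0.4482 -0.0707  0.0359] circ [448.7 -70.5] 10.9 412
foot [ 0.4356 -0.0315  0.0358] circ [436.1 -31.1] 10.9 413
now [ 0.4497 -0.0711  0.1689] xang -164.7 tilt [ 0.005  0.    -1.   ] -> per row (x10): [-0.0151  0.0381 -0.027 ] roll 0.0081 len mm 14.7 deg 0.73
```

View pics/w29.png

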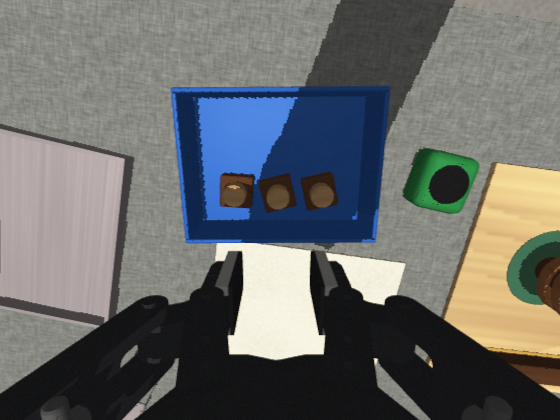

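All three feet stand upright in the tote and the tray is empty. Now a final close look at the board.

Emit:
{"method": "servo_tool", "body": {
  "plan": [
    {"x":-0.015,"y":0.05,"z":-0.04,"roll":0.008},
    {"x":-0.015,"y":0.08,"z":-0.04,"roll":0.008},
    {"x":-0.015,"y":0.1,"z":-0.04,"roll":0.008},
    {"x":-0.015,"y":0.1,"z":-0.04,"roll":0.008},
    {"x":-0.015,"y":0.1,"z":-0.04,"roll":0.008},
    {"x":-0.015,"y":0.1,"z":0,"roll":0.008},
    {"x":-0.015,"y":0.1,"z":0,"roll":0.008},
    {"x":-0.015,"y":0.1,"z":0,"roll":0.008},
    {"x":-0.015,"y":0.08,"z":0,"roll":0.008},
    {"x":-0.015,"y":0.05,"z":0,"roll":0.008}
  ]
}}

```text
time: 67.9
tcp_pos: [0.4373, 0.1926, 0.2254]
orientation: [0.224, -3.132, 0.0]
force: [0.3, -0.3, 0.6]
finger_gap: 0.0335
```

Emit:
{"method": "servo_tool", "body": {
  "plan": [
    {"x":0,"y":0,"z":0,"roll":0},
    {"x":0,"y":0,"z":0,"roll":0},
    {"x":0,"y":0,"z":0,"roll":0},
    {"x":0,"y":0,"z":0,"roll":0},
    {"x":0,"y":0,"z":0,"roll":0},
    {"x":0,"y":0,"z":0,"roll":0},
    {"x":0,"y":0,"z":0,"roll":0},
    {"x":0,"y":0,"z":0,"roll":0},
    {"x":0,"y":0,"z":0,"roll":0},
    {"x":0,"y":0,"z":0,"roll":0}
  ]
}}

```text
time: 68.9
tcp_pos: [0.4384, 0.1906, 0.2263]
orientation: [0.221, -3.134, 0.0]
force: [-0.0, -0.0, 0.3]
finger_gap: 0.0341
```

```bash
python3 - <<'E'
from h import *
p=tool()[0];c=cam("wrist"); save(c,"w30.png"); print(p,tool()[0])
lidtops(c,.078,[(.4545,.239)])
X=cloud(c,c["d"]>0)
T=X[(abs(X[:,2]-.028)<.0025)&(X[:,0]>.53)&(X[:,0]<.64)&(X[:,1]>.15)&(X[:,1]<.47)]; r=cv2.minAreaRect((T[:,:2]*1000).astype(np.float32)); print(r,len(T))
pv=[]
for q in [(.576,.417),(.603,.2195)]:
    T=X[(np.hypot(X[:,0]-q[0],X[:,1]-q[1])<.025)&(X[:,2]>.046)&(X[:,2]<.052)]; pv.append(T.mean(0)[:2]); print(T.mean(0),len(T))
d=pv[0]-pv[1]; print("post yaw",np.degrees(np.arctan2(-d[0],d[1])))
hsv=cv2.cvtColor(c["p"],cv2.COLOR_RGB2HSV)
for t in ["batten","batten_free_end","batten_home","stop_post","pivot"]:
    for k in manip.tip_of("wrist",t)[:1]: print(t,round(k["conf"],2),np.round(atz(c,k["xy"],.018 if "free" in t else .008)[0],4))
c=cam("top"); save(c,"top30.png"); c=cam("scene"); save(c,"scene30.png")
E
```

```text
[0.43841755 0.19064059 0.22631446] [0.43840787 0.1906684  0.22633571]
lid [0.4548 0.2387] z 0.0777 844 rms 0.0012 arc bins 12
((571.3461303710938, 320.748779296875), (30.310489654541016, 238.76971435546875), 7.684302806854248) 1758
[0.569536   0.42022224 0.04759973] 10
[0.60232254 0.21969155 0.04800977] 117
post yaw 9.285634148629445
batten 0.94 [0.57   0.3202 0.008 ]
batten_free_end 0.9 [0.591  0.1978 0.018 ]
batten_home 0.88 [0.5665 0.3165 0.008 ]
stop_post 0.82 [0.6076 0.2185 0.008 ]
pivot 0.45 [0.5755 0.4161 0.008 ]
```

View pics/w30.png

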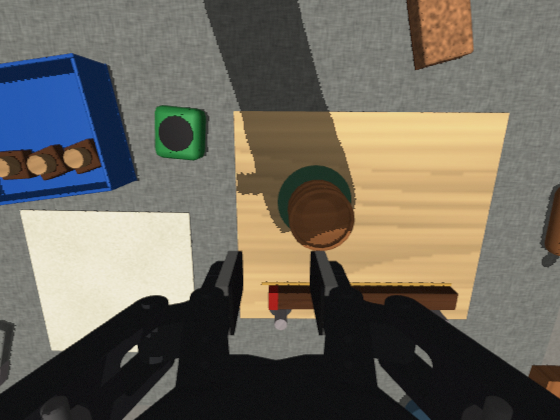

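View pics/scene30.png

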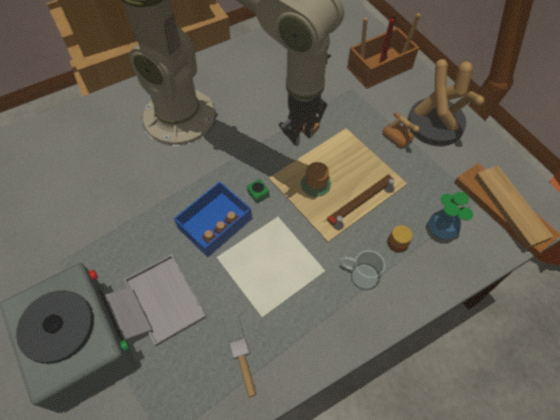

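```bash
python3 -c "
from plant import manip
print(manip.finish_job())"
```

```text
the job is handed in; nothing more can be done
None
```

I completed all three parts and handed the job in at about 69 s of the 210 s allowed. No verdict was reported, so the figures below come from my own last camera checks.

- **Batten:** I pushed it round the pivot post along the board with shut fingers until it pressed on the stop post at about 8 N. It lies at 7.7°, and the posts' line measured 7.8° early on. It is about 5 mm along and 3 mm across from my home estimate.
- **Lids:** Three lids were present. They are nested on the green disc with the top rim at 77.7 mm (78 expected), and the top lid is under 1 mm from the disc centre I measured.
- **Feet:** All three stand upright in the blue tote, and the catch tray is empty.
- **Bystanders and disturbances:** Nothing else looks moved in the last pictures, and I saw no sign of an object being knocked.

Two checks disagreed:
- **Camera offset:** The top and scene cameras differed by about 6.5 mm in x, so I worked from the wrist camera, whose readings fell between them.
- **Post line:** The last view of the pivot post was mostly hidden, with only 10 points, and gave the posts' line as 9.3°. I kept the earlier clear reading of 7.8°.

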